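Nip up the loose corner screw of a microscope stand with a T-handle hex key

TASK

The bright steel corner screw that bolts the microscope stand's base plate to the bench has worked loose: take the large blue-handled T hex key out of the tool block, feel it fully home in that screw's recessed socket with only a light press, and only then turn the screw clockwise until it comes up firm. Never drive the screw with the key part-way in and never force the key; then pull the key straight out and stand it back upright, right down in the empty hole of the tool block. Leave the small grey key, the jar and the screwdriver where they are.

Things in the scene. Friction and masses are not known exactly. Their poses are not given: they have to be found in the camera images.
- hexkey_grip (a point): Centre of the handle bar of the large T-handle hex key (about 240 g), which starts upright in one of the block's holes. Blue bar 110 mm long (key's x), 16 mm wide (y), 20 mm high (z). A dark steel hexagonal shank drops straight down from its middle, 14 mm across flats (two flats face the key's +x and -x).
- hexkey_tip (a point): Centre of the lower end face of the large key's shank, 130 mm straight below hexkey_grip; same axes (z up along the shank). The last 2 mm of the shank is bevelled, down to 10 mm across flats at the end.
- socket (a point): Centre of the mouth of the hex socket in the bright steel cap screw, level with the top of its head, z up along the screw axis. The socket is 14.6 mm across flats, 8 mm deep, floor flat. How its flats are clocked varies and neither this frame nor the joint tells it: feel or see. Wrongly clocked, the key stops about 1.3 mm inside the mouth; it drops in within about 4 degrees of lined up.
- bolt: The bright steel cap screw with its washer; origin on the screw axis under the head, 14 mm below the mouth of its socket. The head is 24 mm across and sits in a 27 mm counterbore in one of the two robot-side corners of the cream base plate, its top 3 mm below the plate's top face. The other corner screws are black and tight.
- screw (a joint): Turning angle of the bright screw (rad), growing clockwise seen from above. It starts between 0 and 0.35 and is tight, against a firm stop, at 0.90. It turns against a steady friction of about 0.12 N m and stays where it is left; it sinks no measurable amount.
- hole_a (a point): Centre of the mouth of one hole in the fixed wooden tool block, at the block's top face, 80 mm above the bench; z up, the block is 64 mm (x) by 160 mm (y). The hole is round, 20 mm wide with a 2 mm bevel, 65 mm deep, vertical. The keys' bars lie roughly along the block's x. The large key starts in either this hole or the other.
- hole_b (a point): Centre of the mouth of the other hole of the tool block, 80 mm from hole_a along the block's y; same shape.
- smallkey_grip (a point): Bystander: centre of the handle bar of the small T-handle hex key, grey bar 76 x 16 x 20 mm, shank 10 mm across flats, 115 mm from here to its lower end. It stands in the other hole of the tool block.
- jar_mid (a point): Bystander: centre of a small amber jar with a white lid, 44 mm wide, 60 mm tall, standing on the base plate.
- screwdriver_mid (a point): Bystander: middle of a red-handled screwdriver, 150 mm long, 26 mm thick, lying on the base plate.
- base: Fixed cream base plate of the microscope stand, 300 (x) by 260 (y) by 30 mm; origin under its centre, on the bench. Screw axes at x +-118, y +-98 mm. A 36 mm pillar, top 256 mm above the bench, stands at x +85, y 0; a boom along y at x +131, 180 mm above the bench, runs from y -100 to +350 mm with the microscope head at its +y end, lowest point 70 mm above the bench.

How it is judged:
On the way, in this order (a step that is already met when the one before it is completed fails the run):
1. the large key is fully home in the bright screw's socket (at least 6.5 of its 8 mm) and the screw has not yet been tightened (z of hexkey_tip in the frame of socket below -0.0065 m and horizontal distance between hexkey_tip and socket below 0.003 m and angle between the z axis of hexkey_tip and the z axis of socket, either way round below 0.1 rad and value of joint screw below 0.5 rad), for 0.2 s.
2. the screw has been turned up tight with the key still fully home (value of joint screw above 0.84 rad and z of hexkey_tip in the frame of socket below -0.0055 m), for 0.1 s.
At the end, for the whole second after the job is handed in: The bright screw is tight (0.82 rad or more of its 0.90 rad stop) and the large key stands upright (within 7 degrees), released and at rest, in the empty hole of the tool block, at least 58 mm down in the 65 mm hole (value of joint screw above 0.82 rad and angle between hexkey_tip's own z axis and vertical below 0.12 rad and linear speed of hexkey below 0.02 m/s and ((horizontal distance between hexkey_tip and hole_a below 0.01 m and z of hexkey_tip in the frame of hole_a below -0.058 m) or (horizontal distance between hexkey_tip and hole_b below 0.01 m and z of hexkey_tip in the frame of hole_b below -0.058 m))); the robot touches nothing.
It fails at once if the screw is driven on (past 0.4 rad, turning tighter) while the key is less than 5 mm into its socket (velocity of joint screw above 0.1 rad/s and value of joint screw above 0.4 rad and z of hexkey_tip in the frame of socket above -0.005 m).
It fails at once if the key is forced: more than 120 N of contact load between key and screw (contact force between hexkey and bolt above 120 N).
It fails at once if the key is pressed on the screw with more than 60 N of contact load while it is less than 5 mm into the socket (contact force between hexkey and bolt above 60 N and z of hexkey_tip in the frame of socket above -0.005 m).
It fails at once if the small key, the jar or the screwdriver is moved more than 20 mm (distance of any of smallkey_grip, jar_mid, screwdriver_mid from where it was at the start of the episode above 0.02 m).
It also fails if it takes over 72 s, if anything falls off the work surface, if the arm or the gripper's body presses on something with over 40 N, if the wrist force passes 120 N, or if a joint passes its speed limit or range.

ROBOT

A 6-joint arm with a two-finger parallel gripper is mounted at the origin on the work surface. World frame = base frame: x ahead of the robot, y to its left, z up, the work surface at z = 0. Lengths are in m, angles in rad, forces in N, time in s.
With the tool pointing down it reaches from about 0.35 to 0.775 m from the base axis. Payload 5.5 kg.
Tool frame: the origin (TCP) lies on the mounting face of the last link; the fingertips stand 173 mm ahead of it and the grasp point (between the pads) lies 155 mm ahead of it; z points along the fingers, y is the direction in which the jaws open and shut (so a half turn about z gives the same grasp; the last joint's range is limited). The gripper opens to 85 mm and grips with 20 to 120 N. Pads are 22 mm wide; open, the fingers measure 114 mm over their backs; the gripper's body (76 mm by 85 mm) begins 54 mm behind the grasp point. The pads swing forward as they close: fully open they stand 13 mm farther back than shut.
Start: joints at [1.076, 0.313, 0.046, 1.304, 0, 1.431], TCP at [0.2, 0.539, 0.405] pointing down, gripper open.
Joint ranges: [-2.76, 2.76], [-0.86, 1.69], [-1.03, 1.26], [-2.2, 2.34], [-1.47, 1.5], [-3.14, 3.14]. Speed limits (rad/s): [2.57, 2.57, 3.14, 3.14, 3.14, 3.14].

INTERFACE

Orientations are given as a unit quaternion [w, x, y, z].
In Python, from workcell import * gives the robot as it stands. The module is installed in compiled form; this text tells all that it offers.
- The arm moves only by the shell command python3 -m crank 'ROWS' [FORCE]. ROWS is JSON, a list of rows, each a list of 7 numbers: the shift along the tool's x, y, z in mm, then the turn, a rotation vector about the tool's x, y, z in degrees, then the opening, from 0 (shut) to 1 (fully open). A call has exactly 8 rows; each row shifts and turns the commanded pose from where the row before left it, along the tool's axes as they then stand; what a row does not reach is not made up. A row lasts 1/8 s, in which the tool goes at most 62.5 mm and 10.7 degrees, less where a joint would pass 70% of its speed; a pose out of reach is approached as far as the arm can. A call with a gripper value outside its range is refused whole. The fingers move at their own pace and stop on an object; FORCE is the grip in N (left out, the last holds). Time passes only in rows, so rows that do not move let the fingers close, or fill a call up. It gives the time, the measured TCP pose, the force and the opening at its end, in the units of the state.
- get_state(): the state, without advancing time (a new reading comes with each control period).
- read_camera(name): name is "scene" or "top" or "wrist"; returns the picture (480x640x3 uint8, blue, green, red); there is no depth.
- calibration(name): a dict with "fx", "fy", "cx", "cy" (pixels), "extrinsics" (4x4, takes a point from world to camera coordinates). Camera axes: x right, y down, z forward; pixel columns grow to the right and rows downward; lengths in m; the calibration is good to about 2 mm. The wrist camera is an equidistant fisheye: a pixel r from the principal point sees the ray r / f radians off the axis. A picture is of the moment at which its call begins: read the wrist's pose just before it. calibration takes no time and is no camera call; for the wrist camera it gives the pose at the moment of the call.
- hand_in(): hands the job in, once; it reports no verdict.
The state is a dict: "clock": time; "joint_pos": joint angles; "qvel": joint speeds; "tau": joint torques, N m; "tcp_pos": TCP position; "orientation": TCP orientation; "wrist_force": force on the tool from outside, world axes, zero at the start; "ft_torque": the same for the moment, N m; "finger_gap": finger opening in m.
Only numpy, scipy, OpenCV 4.12 (cv2) and the standard library are available. Lean on these libraries where they do the work, as an engineer would, in place of code of your own. Each camera call takes 0.05 s, during which the arm holds its last target.

## Working session

There is one attempt and no reset: what is moved stays moved. The work goes in short steps, Python scripts to look and compute and a shell command to move; the robot and the scene stay as the last step left them, time stands still between calls to the robot, and variables do not carry over. Pictures are saved under pics/ and viewed, and the job is handed in when it is done.

```bash
mkdir -p pics
cat > h.py <<'E'
from workcell import *
import numpy as np, cv2
from scipy.spatial.transform import Rotation as R
def snap(n,f):
    im=read_camera(n); cv2.imwrite('pics/'+f,im); return im
def crop(im,x0,y0,x1,y1,s,f):
    cv2.imwrite('pics/'+f,cv2.resize(im[y0:y1,x0:x1],None,fx=s,fy=s,interpolation=cv2.INTER_CUBIC))
def atz(c,u,v,z):
    E=c['extrinsics'];Rm=E[:3,:3];o=-Rm.T@E[:3,3]
    d=Rm.T@np.array([(u-c['cx'])/c['fx'],(v-c['cy'])/c['fy'],1]); return o+d*(z-o[2])/d[2]
def proj(c,p):
    q=c['extrinsics']@np.append(p,1);return c['cx']+c['fx']*q[0]/q[2],c['cy']+c['fy']*q[1]/q[2]
def wray(c,u,v):
    E=np.array(c['extrinsics']);Rm=E[:3,:3];o=-Rm.T@E[:3,3]
    a=np.array([(u-c['cx'])/c['fx'],(v-c['cy'])/c['fy']]);r=np.linalg.norm(a)
    d=np.array([*(a/max(r,1e-9)*np.sin(r)),np.cos(r)]);return o,Rm.T@d
def watz(c,u,v,z):
    o,d=wray(c,u,v);return o+d*(z-o[2])/d[2]
def wproj(c,p):
    q=(np.array(c['extrinsics'])@np.append(p,1))[:3];r=np.hypot(q[0],q[1]);t=np.arctan2(r,q[2])
    return c['cx']+c['fx']*t*q[0]/r,c['cy']+c['fy']*t*q[1]/r
def st():
    s=get_state();r=R.from_quat(np.roll(s['orientation'],-1))
    print('t',round(s['clock'],3),'tcp',np.round(s['tcp_pos'],4),'gap',round(s['finger_gap'],4),'F',np.round(s['wrist_force'],1),'M',np.round(s['ft_torque'],2))
    print(np.round(r.as_matrix(),4).tolist(),'q',np.round(s['joint_pos'],3))
    return s,r
E
python3 - <<'E'
from h import *
np.set_printoptions(suppress=True)
for n in ['scene','top','wrist']:
    c=calibration(n);print(n,c['fx'],c['cx'],c['cy'],np.round(c['extrinsics'],3).tolist());snap(n,n+'0.png')
st()
E
```

```text
scene 501.28635508675984 320.62660011569545 250.21440661477402 [[-0.708, 0.707, -0.012, 0.427], [0.45, 0.437, -0.779, -0.156], [-0.545, -0.556, -0.627, 1.469], [0.0, 0.0, 0.0, 1.0]]
top 556.8365822203081 317.0605367464772 237.40703236910232 [[-0.087, -0.996, -0.001, -0.003], [-0.974, 0.085, -0.211, 0.617], [0.21, -0.018, -0.977, 0.99], [0.0, 0.0, 0.0, 1.0]]
wrist 371.64829954431775 317.3904225869716 240.64358379567167 [[0.346, 0.938, -0.001, -0.575], [0.898, -0.331, 0.29, -0.038], [0.272, -0.101, -0.957, 0.379], [0.0, 0.0, 0.0, 1.0]]
t 0.15 tcp [0.1997 0.5391 0.404 ] gap 0.0855 F [ 0.3 -0.5  0.3] M [0.02 0.01 0.04]
[[-0.9377, 0.3474, -0.0006], [0.3474, 0.9377, -0.0012], [0.0002, -0.0014, -1.0]] q [ 1.076  0.314  0.045  1.304 -0.     1.431]
```

View pics/scene0.png

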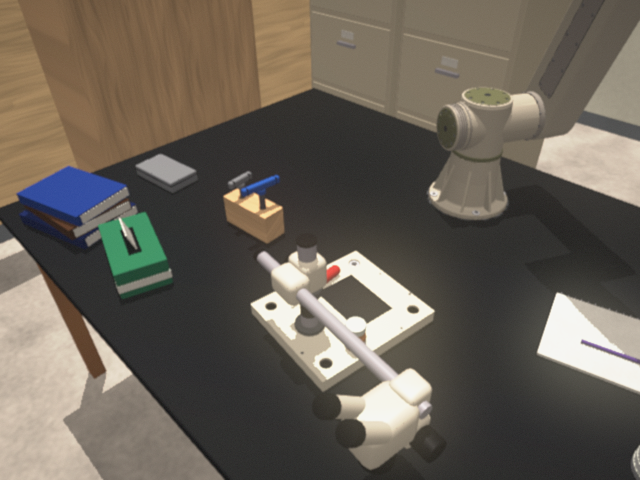

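View pics/top0.png

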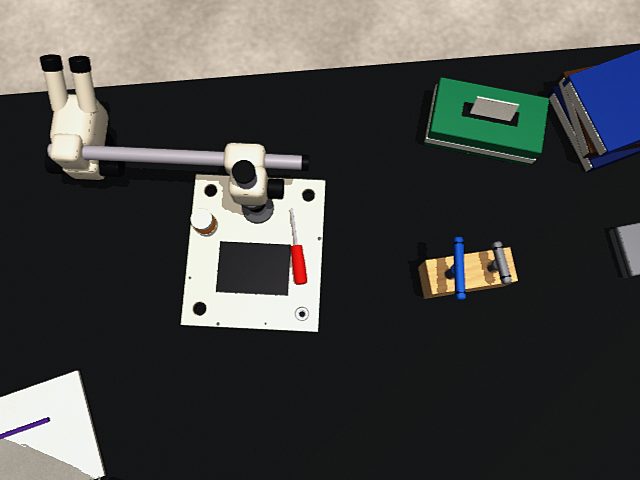

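View pics/wrist0.png

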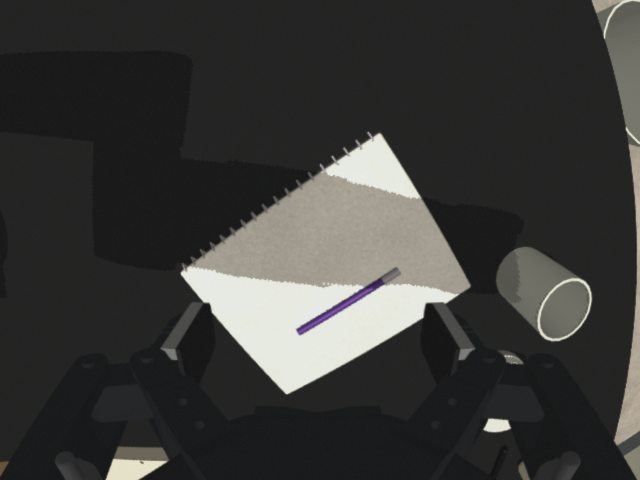

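The top view shows the bright screw at about (302,314), the blue key's bar at about (460,267) and the small grey key at about (502,262). The jar is at (204,222) and the screwdriver at (298,260).

Run:
```python
from h import *
im=cv2.imread('pics/top0.png'); crop(im,410,225,530,310,6,'tk.png'); crop(im,270,280,340,340,8,'tb.png')
im=cv2.imread('pics/scene0.png'); crop(im,210,160,300,250,6,'sk.png'); 
c=calibration('top')
for u,v,z in [(302,314,.027),(460,267,.165),(195,177,.03),(325,182,.03),(318,331,.03),(181,325,.03)]: print(u,v,atz(c,u,v,z).round(4))
```

```text
302 314 [ 0.4756 -0.0157  0.027 ]
460 267 [ 0.5204 -0.2918  0.165 ]
195 177 [0.7668 0.1762 0.03  ]
325 182 [ 0.7336 -0.0831  0.03  ]
318 331 [ 0.4409 -0.0434  0.03  ]
181 325 [0.4747 0.2147 0.03  ]
```

View pics/tk.png

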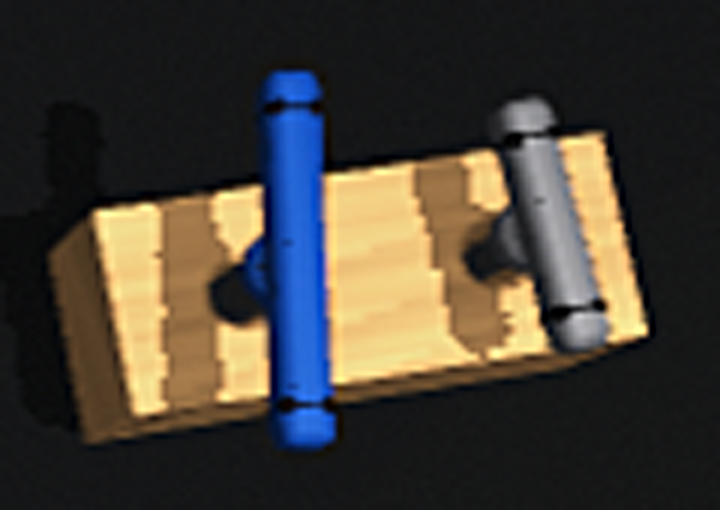

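View pics/tb.png

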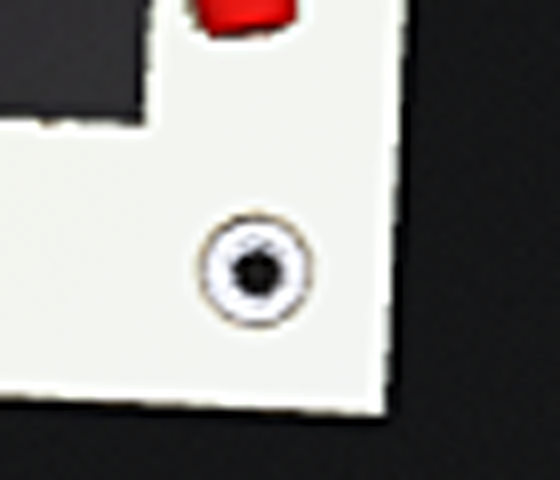

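View pics/sk.png

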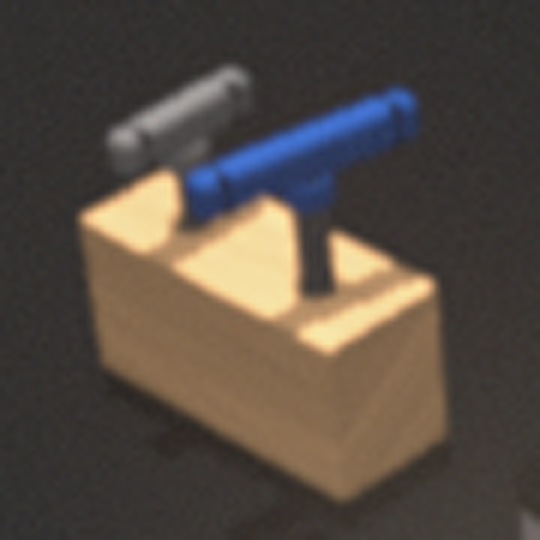

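```bash
cat >> h.py <<'E'
def goto(p,yaw_deg=None,base=None):
    s,r=st() if base is None else base
    d=r.inv().apply(np.array(p)-s['tcp_pos'])*1000
    print('shift tool mm',d.round(1))
    if yaw_deg is not None:
        T=np.column_stack([[np.cos(np.radians(yaw_deg)),np.sin(np.radians(yaw_deg)),0],[np.sin(np.radians(yaw_deg)),-np.cos(np.radians(yaw_deg)),0],[0,0,-1]])
        rv=(r.inv()*R.from_matrix(T)).as_rotvec(degrees=True); print('rotvec tool',rv.round(2)); print('shift in target axes',(T.T@(np.array(p)-s['tcp_pos'])*1000).round(1))
E
python3 - <<'E'
from h import *
s,r=st();c=calibration('wrist');E=np.array(c['extrinsics']);o=-E[:3,:3].T@E[:3,3]
print('cam in tool',(r.inv().apply(o-s['tcp_pos'])).round(4),'fwd',r.inv().apply(E[2,:3]).round(3))
c=calibration('top')
f=lambda x,y,z:atz(c,410+x/6,225+y/6,z)
a,b=f(292,75,.147),f(305,446,.147);print('bar',a,b,(a+b)/2,np.linalg.norm(a-b),np.degrees(np.arctan2(*(a-b)[1::-1])))
a,b=f(525,102,.132),f(580,345,.132);print('small',a,b,(a+b)/2)
k=[f(92,212,.08),f(604,132,.08),f(648,335,.08),f(132,417,.08)];print('block',np.round(k,4),np.mean(k,0))
cs=calibration('scene')
g=lambda p:((p[0]-210)*6,(p[1]-160)*6)
for p in [(f(298,261,.147))]: print('proj scene crop',g(proj(cs,p)))
print('bolt',atz(c,302.1,313.9,.027))
E
```

```text
t 0.15 tcp [0.1997 0.5391 0.404 ] gap 0.0855 F [ 0.3 -0.5  0.3] M [0.02 0.01 0.04]
[[-0.9377, 0.3474, -0.0006], [0.3474, 0.9377, -0.0012], [0.0002, -0.0014, -1.0]] q [ 1.076  0.314  0.045  1.304 -0.     1.431]
cam in tool [0.0742 0.0003 0.0309] fwd [-0.29   0.001  0.957]
bar [ 0.57479659 -0.30174907  0.147     ] [ 0.46743817 -0.29027542  0.147     ] [ 0.52111738 -0.29601225  0.147     ] 0.10796978438808685 -6.100182795189658
small [ 0.5636095  -0.37329745  0.132     ] [ 0.4907689  -0.37803552  0.132     ] [ 0.5271892  -0.37566649  0.132     ]
block [[ 0.5501 -0.2527  0.08  ]
 [ 0.5613 -0.4143  0.08  ]
 [ 0.4973 -0.4176  0.08  ]
 [ 0.4861 -0.2567  0.08  ]] [ 0.52372512 -0.33532981  0.08      ]
proj scene crop (np.float64(299.1302469253495), np.float64(145.50628344875122))
bolt [ 0.47579803 -0.01594887  0.027     ]
```

Run:
```python
from h import *
goto([.492,-.016,.26],174)
```

```text
t 0.15 tcp [0.1997 0.5391 0.404 ] gap 0.0855 F [ 0.3 -0.5  0.3] M [0.02 0.01 0.04]
[[-0.9377, 0.3474, -0.0006], [0.3474, 0.9377, -0.0012], [0.0002, -0.0014, -1.0]] q [ 1.076  0.314  0.045  1.304 -0.     1.431]
shift tool mm [-467.  -418.7  144.5]
rotvec tool [ -0.08  -0.02 -14.33]
shift in target axes [-348.7 -521.5  144. ]
```

```bash
python3 -m crank '[[-39,-35,12,0,0,0,1],[-39,-35,12,0,0,0,1],[-39,-35,12,0,0,0,1],[-39,-35,12,0,0,0,1],[-39,-35,12,0,0,0,1],[-39,-35,12,0,0,0,1],[-39,-35,12,0,0,0,1],[-39,-35,12,0,0,0,1]]' 40; python3 -m crank '[[-39,-35,12,0,0,0,1],[-39,-35,12,0,0,0,1],[-39,-35,12,0,0,0,1],[-38,-34,12,0,0,0,1],[0,0,0,0,0,-7.2,1],[0,0,0,0,0,-7.2,1],[0,0,0,0,0,0,1],[0,0,0,0,0,0,1]]'
python3 - <<'E'
from h import *
st();c=calibration('wrist');im=snap('wrist','w1.png');print(wproj(c,[.4758,-.016,.027]));np.save('cw1.npy',c,allow_pickle=True)
goto([.521,-.296,.38],174)
E
```

```text
clock: 1.15
tcp_pos: [0.3955, 0.1667, 0.3084]
orientation: [0.0, 0.176, 0.984, 0.0]
wrist_force: [1.1, 0.4, 0.4]
finger_gap: 0.0853
clock: 2.15
tcp_pos: [0.4921, -0.0158, 0.2606]
orientation: [-0.0, 0.053, 0.999, 0.0]
wrist_force: [-1.2, 0.2, -0.9]
finger_gap: 0.085
t 2.15 tcp [ 0.4921 -0.0158  0.2606] gap 0.085 F [-1.2  0.2 -0.9] M [-0.   -0.05 -0.02]
[[-0.9945, 0.1051, -0.0001], [0.1051, 0.9945, 0.0001], [0.0001, 0.0001, -1.0]] q [-0.195  0.25  -0.411  0.91   0.    -0.09 ]
(np.float64(312.9851643552689), np.float64(234.58511513719867))
t 2.2 tcp [ 0.492  -0.0157  0.2607] gap 0.0853 F [-0.1  0.2 -0.6] M [-0.01 -0.07 -0.02]
[[-0.9945, 0.1046, -0.0001], [0.1046, 0.9945, 0.0001], [0.0001, 0.0001, -1.0]] q [-0.195  0.25  -0.411  0.91   0.    -0.09 ]
shift tool mm [ -58.1 -275.7 -119.4]
rotvec tool [ 0.01 -0.   -0.  ]
shift in target axes [ -58.1 -275.7 -119.3]
```

View pics/w1.png

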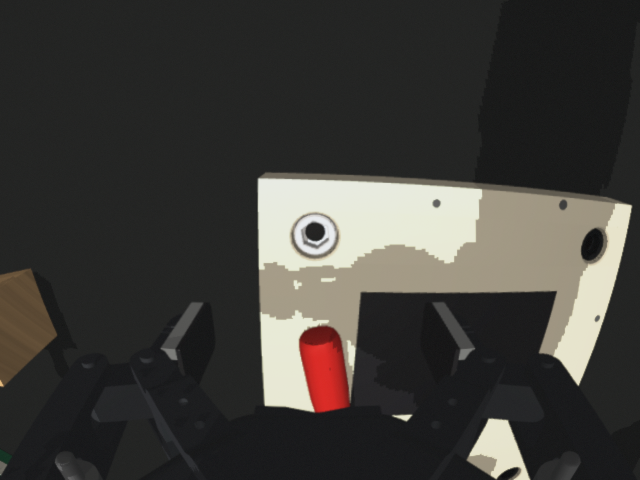

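The bright screw shows at about (315,235), with its hexagonal socket visible. It is close to where I predicted it.

Run:
```python
from h import *
im=cv2.imread('pics/w1.png');crop(im,285,205,345,265,10,'w1c.png')
```

```text
(no output)
```

View pics/w1c.png

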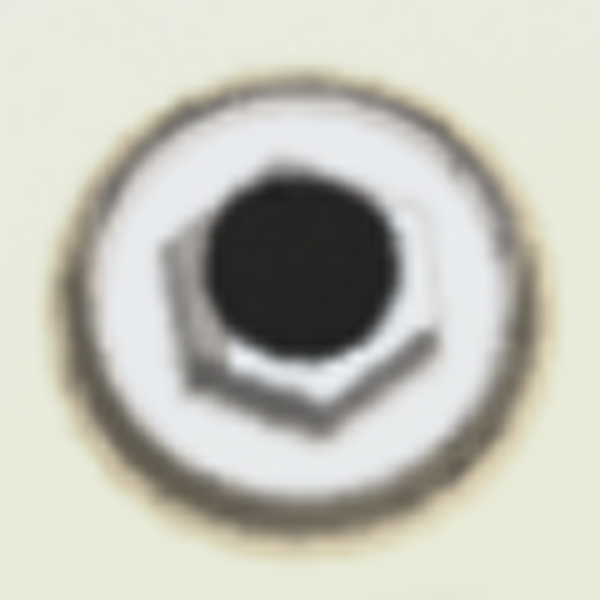

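The crop shows the hex mouth's six corners at about (280,155), (165,245), (190,388), (320,435), (438,342) and (418,205). I'll fit a hexagon to them.

```bash
cat > fit.py <<'E'
from h import *
from scipy.optimize import least_squares
c=np.load('cw1.npy',allow_pickle=True).item()
P=np.array([watz(c,285+(x-4.5)/10,205+(y-4.5)/10,.027)[:2] for x,y in [(280,155),(165,245),(190,388),(320,435),(438,342),(418,205)]])
o=P.mean(0);print(o,np.linalg.norm(P-o,axis=1)*1000)
a=np.degrees(np.arctan2(*(P-o).T[::-1]))%60;print('corner ang mod60',a.round(1))
H=np.array([watz(c,285+(x-4.5)/10,205+(y-4.5)/10,.027)[:2] for x,y in [(90,290),(515,290),(300,95),(300,500)]]);print('head centre',H[:2].mean(0),H[2:].mean(0),np.ptp(H,0))
E
python3 fit.py
```

```text
[ 0.47563348 -0.01498755] [8.3059924  8.28582378 8.42700113 8.36841439 8.22118853 8.44295682]
corner ang mod60 [2.4 2.9 4.6 1.1 4.6 3.1]
head centre [ 0.47529524 -0.01491484] [ 0.47590995 -0.01512029] [0.0237879  0.02399235]
```

```bash
python3 -m crank '[[0,0,-35,0,0,0,1],[-11,-45,-35,0,0,0,1],[-11,-46,-35,0,0,0,1],[-11,-46,-34,0,0,0,1],[-11,-46,0,0,0,0,1],[-11,-46,0,0,0,0,1],[-10,-46,0,0,0,0,1],[0,0,0,0,0,0,1]]'
python3 - <<'E'
from h import *
st();c=calibration('wrist');im=snap('wrist','w2.png');print(wproj(c,[.521,-.296,.155]));np.save('cw2.npy',c,allow_pickle=True)
E
```

```text
clock: 3.2
tcp_pos: [0.5284, -0.2991, 0.3989]
orientation: [-0.0, 0.054, 0.999, -0.0]
wrist_force: [-0.4, 0.1, 0.5]
finger_gap: 0.0854
t 3.2 tcp [ 0.5284 -0.2991  0.3989] gap 0.0854 F [-0.4  0.1  0.5] M [ 0.    0.03 -0.04]
[[-0.9942, 0.1079, -0.0], [0.1079, 0.9942, -0.0004], [-0.0, -0.0005, -1.0]] q [-0.647  0.378  0.125  1.317 -0.    -0.539]
(np.float64(320.36976847418754), np.float64(243.29436120463512))
```

View pics/w2.png

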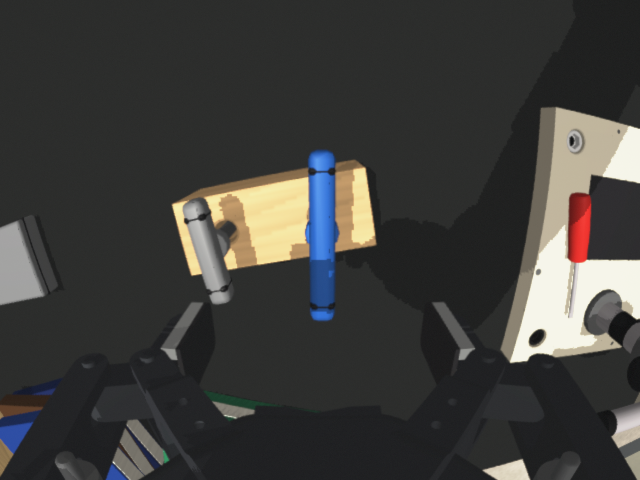

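The blue bar runs from (321,150) to (322,321), nearly along the tool's x. The grey key is to its left at about (208,250).

Run:
```python
from h import *
im=cv2.imread('pics/w2.png');crop(im,260,140,400,330,4,'w2c.png')
c=np.load('cw2.npy',allow_pickle=True).item()
a,b=watz(c,321,151.5,.147),watz(c,322,319.5,.147);m=(a+b)/2
print(a,b,m,np.linalg.norm(a-b),np.degrees(np.arctan2(*(b-a)[1::-1])))
goto([m[0],m[1],.300],np.degrees(np.arctan2(*(b-a)[1::-1]))+180)
k=[watz(c,u,v,.08) for u,v in [(173,204),(363,162),(376,245),(191,275)]];print(np.round(k,4),np.mean(k,0))
```

```text
[ 0.46714995 -0.28988059  0.147     ] [ 0.5772412  -0.30069522  0.147     ] [ 0.52219558 -0.29528791  0.147     ] 0.11062115931681396 -5.610353664730103
t 3.25 tcp [ 0.5283 -0.2974  0.399 ] gap 0.0855 F [ 0.3  0.9 -1.2] M [ 0.07 -0.01 -0.02]
[[-0.9943, 0.1063, -0.0005], [0.1063, 0.9943, 0.0007], [0.0006, 0.0006, -1.0]] q [-0.645  0.377  0.123  1.318  0.    -0.539]
shift tool mm [ 6.2  1.4 99. ]
rotvec tool [ 0.04 -0.04 -0.49]
shift in target axes [ 6.2  1.5 99. ]
[[ 0.4974 -0.4158  0.08  ]
 [ 0.4822 -0.258   0.08  ]
 [ 0.5507 -0.2526  0.08  ]
 [ 0.5612 -0.4127  0.08  ]] [ 0.52285768 -0.33479     0.08      ]
```

View pics/w2c.png

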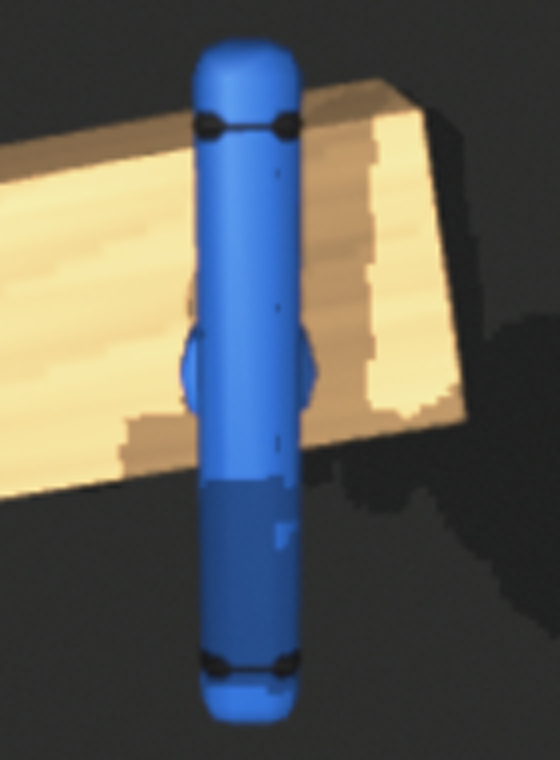

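```bash
python3 -m crank '[[3,1,0,0,0,-0.5,0.5],[3.2,0.5,0,0,0,0,0.5],[0,0,25,0,0,0,0.5],[0,0,25,0,0,0,0.5],[0,0,25,0,0,0,0.5],[0,0,16,0,0,0,0.5],[0,0,0,0,0,0,0],[0,0,0,0,0,0,0]]' 80;  python3 -m crank '[[0,0,0,0,0,0,0],[0,0,0,0,0,0,0],[0,0,0,0,0,0,0],[0,0,0,0,0,0,0],[0,0,0,0,0,0,0],[0,0,0,0,0,0,0],[0,0,0,0,0,0,0],[0,0,0,0,0,0,0]]'
python3 - <<'E'
from h import *
st();im=snap('wrist','w3.png')
E
```

```text
clock: 4.25
tcp_pos: [0.5226, -0.294, 0.3096]
orientation: [0.0, 0.047, 0.999, -0.0]
wrist_force: [-0.7, -0.9, -1.4]
finger_gap: 0.0139
clock: 5.25
tcp_pos: [0.5226, -0.2942, 0.3093]
orientation: [0.001, 0.047, 0.999, -0.0]
wrist_force: [0.4, 0.3, 6.0]
finger_gap: 0.0143
t 5.25 tcp [ 0.5226 -0.2942  0.3093] gap 0.0143 F [0.4 0.3 6. ] M [ 0.15 -0.01  0.02]
[[-0.9955, 0.0946, 0.001], [0.0946, 0.9955, -0.0006], [-0.0011, -0.0005, -1.0]] q [-0.647  0.402 -0.062  1.105  0.    -0.552]
```

View pics/w3.png

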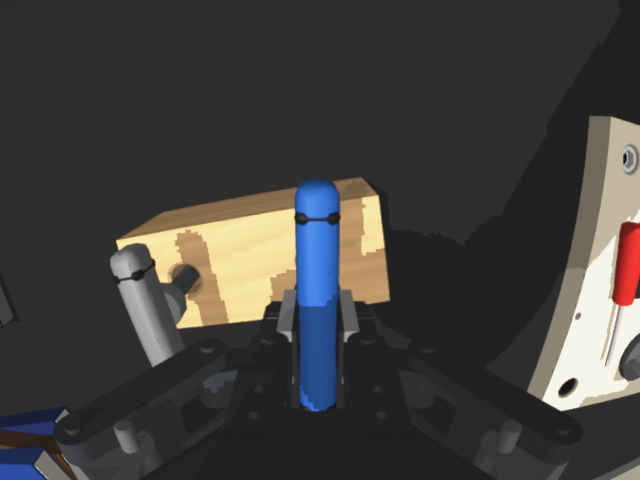

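The bar is between the pads, but the 14.3 mm gap is less than the bar's 16 mm width. The pads may be high on a rounded bar, so I'll regrip 5 mm lower.

```bash
python3 -m crank '[[0,0,0,0,0,0,0.4],[0,0,0,0,0,0,0.4],[0,0,3,0,0,0,0.4],[0,0,3,0,0,0,0.4],[0,0,0,0,0,0,0],[0,0,0,0,0,0,0],[0,0,0,0,0,0,0],[0,0,0,0,0,0,0]]' 80
python3 - <<'E'
from h import *
st()
E
```

```text
clock: 6.3
tcp_pos: [0.5223, -0.294, 0.3024]
orientation: [-0.0, 0.047, 0.999, 0.0]
wrist_force: [0.2, 0.8, -2.0]
finger_gap: 0.0143
t 6.3 tcp [ 0.5223 -0.294   0.3024] gap 0.0143 F [ 0.2  0.8 -2. ] M [ 0.01 -0.03 -0.  ]
[[-0.9955, 0.0946, -0.0004], [0.0946, 0.9955, 0.0004], [0.0004, 0.0004, -1.0]] q [-0.647  0.407 -0.073  1.092  0.    -0.552]
```

```bash
python3 -m crank '[[0,0,-15,0,0,0,0],[0,0,-35,0,0,0,0],[0,0,-35,0,0,0,0],[0,0,-5,0,0,0,0],[0,0,0,0,0,0,0],[0,0,0,0,0,0,0],[0,0,0,0,0,0,0],[0,0,0,0,0,0,0]]'
python3 - <<'E'
from h import *
st();im=snap('scene','s1.png');im2=snap('wrist','w4.png')
crop(im,180,100,320,240,5,'s1c.png');c=calibration('scene')
goto([.4756,-.015,.3924],153.1)
E
```

```text
clock: 7.3
tcp_pos: [0.5222, -0.294, 0.3918]
orientation: [-0.001, 0.047, 0.999, 0.0]
wrist_force: [0.6, 0.5, -2.6]
finger_gap: 0.0146
t 7.3 tcp [ 0.5222 -0.294   0.3918] gap 0.0146 F [ 0.6  0.5 -2.6] M [-0.03 -0.03 -0.01]
[[-0.9955, 0.0946, -0.0012], [0.0946, 0.9955, 0.001], [0.0012, 0.0009, -1.0]] q [-0.647  0.365  0.089  1.296  0.    -0.552]
t 7.4 tcp [ 0.5223 -0.2941  0.3922] gap 0.0146 F [-0.2  0.8 -2. ] M [-0.01 -0.02  0.01]
[[-0.9955, 0.0947, -0.0005], [0.0947, 0.9955, 0.0005], [0.0006, 0.0005, -1.0]] q [-0.647  0.365  0.089  1.296  0.    -0.552]
shift tool mm [ 72.9 273.4  -0. ]
rotvec tool [ 2.000e-02 -4.000e-02  2.147e+01]
shift in target axes [ 1.679e+02  2.277e+02 -2.000e-01]
```

View pics/s1c.png

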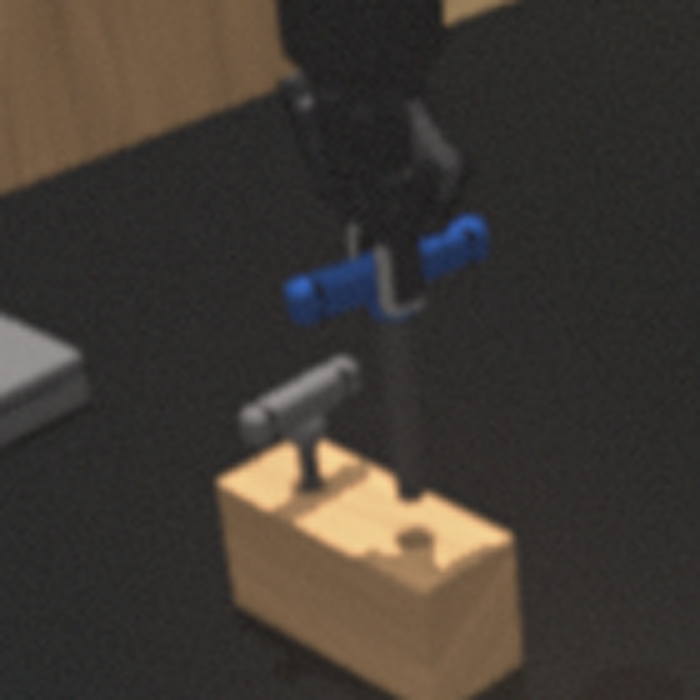

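View pics/w4.png

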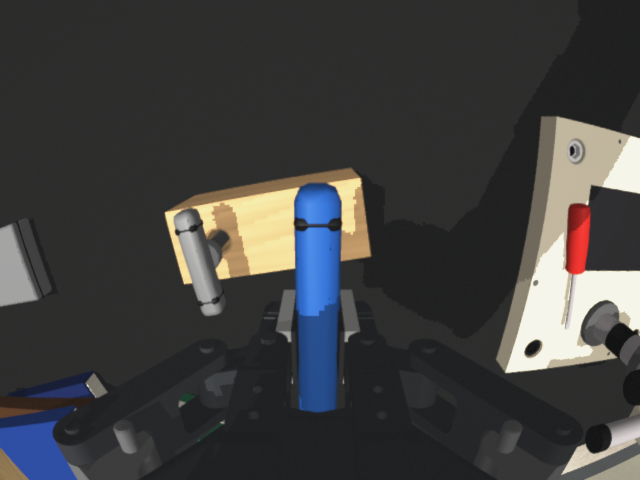

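The scene crop shows the key hanging clear of the block with its tip at about (412,498), which is full-image (262,200). The empty hole is at about (415,542).

```bash
python3 - <<'E'
from h import *
c=calibration('scene')
for z in (.1,.105,.11,.2347): 
    u=proj(c,[.5222,-.294,z]);print(z,u,(u[0]-180)*5,(u[1]-100)*5)
# bar ends in wrist at expected
cw=calibration('wrist');s=get_state();r=R.from_quat(np.roll(s['orientation'],-1))
for x in (.055,-.055):
  for dz in (.145,.155,.165): print(x,dz,wproj(cw,s['tcp_pos']+r.apply([x,0,dz])))
E
python3 - <<'E'
from h import *
im=cv2.imread('pics/s1.png');crop(im,250,150,280,210,10,'s1d.png')
E
```

```text
0.1 (np.float64(261.3560075580287), np.float64(200.57165499783773)) 406.78003779014347 502.85827498918866
0.105 (np.float64(261.18738694725096), np.float64(198.92718341655907)) 405.9369347362548 494.63591708279534
0.11 (np.float64(261.017939191114), np.float64(197.27464510470315)) 405.08969595557005 486.37322552351577
0.2347 (np.float64(256.5055231005057), np.float64(153.26733194360594)) 382.5276155025284 266.3366597180297
0.055 0.145 (np.float64(315.98836715677044), np.float64(192.6118362343615))
0.055 0.155 (np.float64(316.0741952567822), np.float64(187.73073973255708))
0.055 0.165 (np.float64(316.1477053372554), np.float64(183.56183569974584))
-0.055 0.145 (np.float64(316.0583336312826), np.float64(445.7548869625527))
-0.055 0.155 (np.float64(316.10115070372075), np.float64(430.2025303777406))
-0.055 0.165 (np.float64(316.1415872934305), np.float64(415.808001240948))
```

View pics/s1d.png

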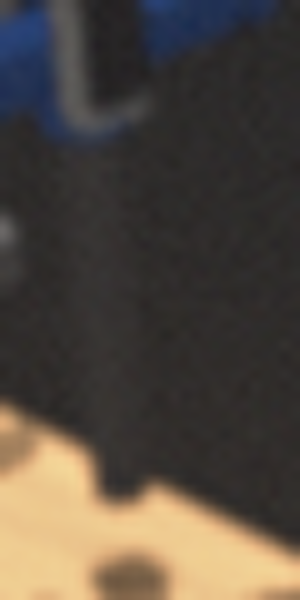

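```bash
python3 -m crank '[[12.2,45.6,0,0,0,0,0],[12.2,45.6,0,0,0,0,0],[12.2,45.6,0,0,0,0,0],[12.2,45.6,0,0,0,0,0],[12.1,45.5,0,0,0,0,0],[12,45.5,0,0,0,0,0],[0,0,0,0,0,10.5,0],[0,0,0,0,0,10.5,0]]'
python3 -m crank '[[0,0,15,0,0,0.5,0],[0,0,20,0,0,0,0],[0,0,20,0,0,0,0],[0,0,0,0,0,0,0],[0,0,0,0,0,0,0],[0,0,0,0,0,0,0],[0,0,0,0,0,0,0],[0,0,0,0,0,0,0]]'
python3 - <<'E'
from h import *
goto([.4756,-.015,.3124],153.1)
for n in ('scene','top','wrist'):
    c=calibration(n);im=snap(n,n+'5.png')
    if n=='scene': crop(im,380,230,450,330,7,'s5c.png')
    if n=='top': crop(im,240,240,340,340,7,'t5c.png')
    f=wproj if n=='wrist' else proj
    print(n,f(c,[.4756,-.015,.027]),f(c,[.4756,-.015,.05]))
E
```

```text
clock: 8.4
tcp_pos: [0.4755, -0.014, 0.393]
orientation: [0.0, 0.231, 0.973, 0.0]
wrist_force: [0.6, 0.5, -2.5]
finger_gap: 0.0149
clock: 9.4
tcp_pos: [0.4758, -0.015, 0.338]
orientation: [0.0, 0.233, 0.973, 0.0]
wrist_force: [0.3, 0.0, -2.4]
finger_gap: 0.0148
t 9.4 tcp [ 0.4758 -0.015   0.338 ] gap 0.0148 F [ 0.3  0.  -2.4] M [-0.01 -0.01  0.01]
[[-0.8917, 0.4527, 0.0008], [0.4527, 0.8917, -0.0001], [-0.0007, 0.0003, -1.0]] q [-0.2    0.155 -0.325  1.089  0.     0.269]
shift tool mm [ 0.2 -0.1 25.6]
rotvec tool [ 0.02  0.04 -0.02]
shift in target axes [ 0.1 -0.1 25.6]
scene (np.float64(353.63951421888396), np.float64(262.9987120746649)) (np.float64(353.923623998058), np.float64(255.58515444951274))
top (np.float64(301.6136363592519), np.float64(314.0473191515682)) (np.float64(301.27301792702133), np.float64(313.10451044364436))
wrist (np.float64(316.4739493455334), np.float64(227.18340052221603)) (np.float64(316.4340953480995), np.float64(235.36197252956947))
```

View pics/s5c.png

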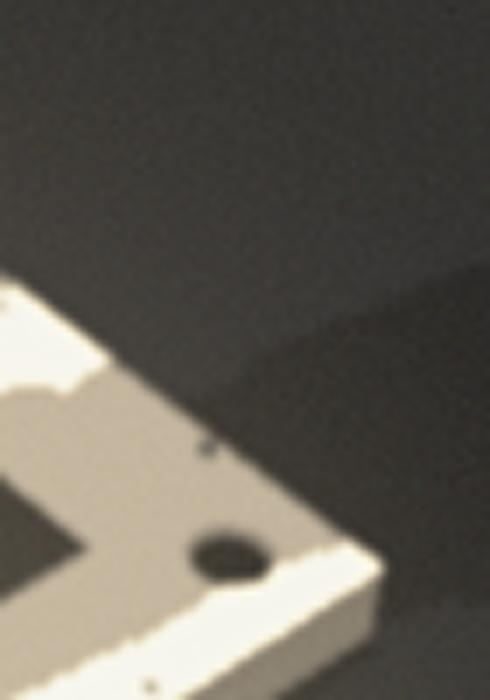

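View pics/t5c.png

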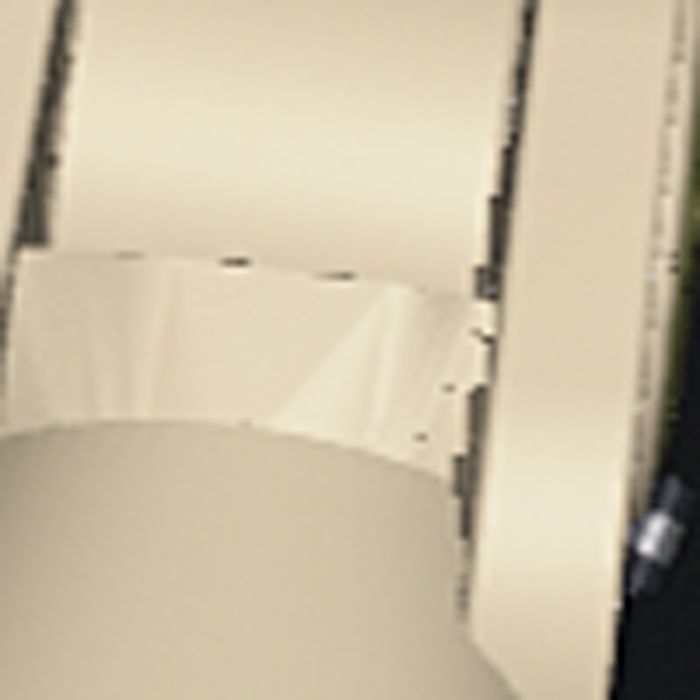

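View pics/wrist5.png

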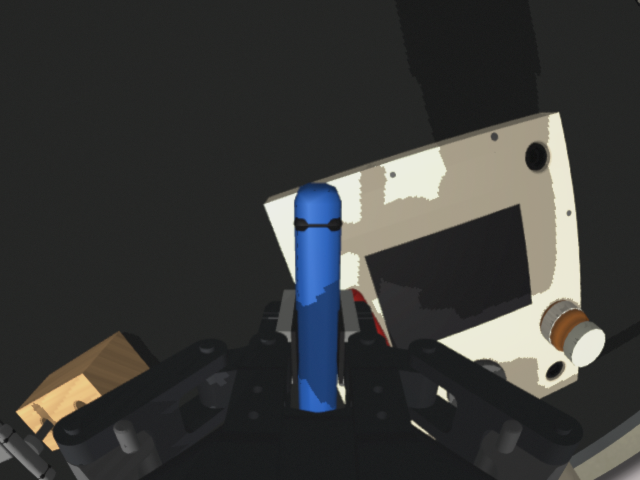

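The top view is blocked by the arm, and in the wrist view the bar hides the screw. My scene crop was off target, since the socket should project to about (354,263), so I'll crop there.

Run:
```python
from h import *
im=cv2.imread('pics/scene5.png');crop(im,315,190,395,280,8,'s5c.png')
im=cv2.imread('pics/scene0.png');crop(im,315,190,395,280,8,'s0c.png')
```

```text
(no output)
```

View pics/s5c.png

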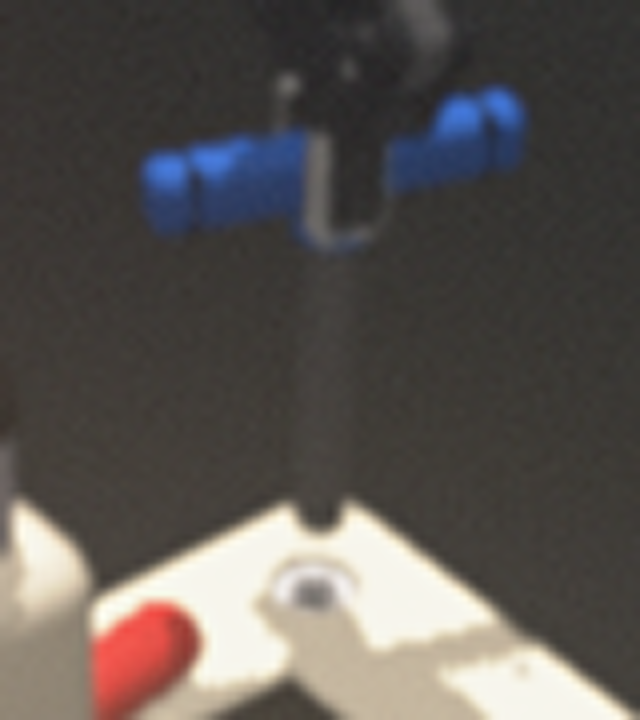

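View pics/s0c.png

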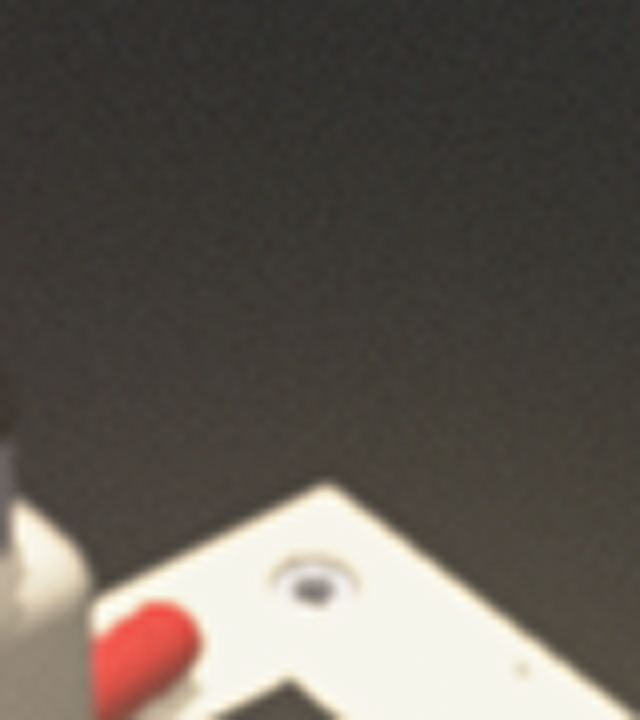

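The scene crop shows the shank tip above the screw, at about (319,530) against the socket at (314,582). That is within about 1 mm of lined up, so I'll go down gently.

```bash
python3 -m crank '[[0,0,8,0,0,0,0],[0,0,8,0,0,0,0],[0,0,4,0,0,0,0],[0,0,1,0,0,0,0],[0,0,1,0,0,0,0],[0,0,1,0,0,0,0],[0,0,0,0,0,0,0],[0,0,0,0,0,0,0]]'; python3 -c "from h import *;st()"
```

```text
clock: 10.55
tcp_pos: [0.4757, -0.015, 0.3148]
orientation: [0.0, 0.233, 0.973, 0.0]
wrist_force: [-0.0, 0.5, -2.5]
finger_gap: 0.0145
t 10.55 tcp [ 0.4757 -0.015   0.3148] gap 0.0145 F [-0.   0.5 -2.5] M [ 0.04 -0.    0.02]
[[-0.8916, 0.4529, 0.0004], [0.4529, 0.8916, 0.0], [-0.0003, 0.0002, -1.0]] q [-0.2    0.172 -0.365  1.033  0.     0.27 ]
```

```bash
python3 -m crank '[[0,0,0.5,0,0,0,0],[0,0,0.5,0,0,0,0],[0,0,0.5,0,0,0,0],[0,0,0.5,0,0,0,0],[0,0,0,0,0,0,0],[0,0,0,0,0,0,0],[0,0,0,0,0,0,0],[0,0,0,0,0,0,0]]'; python3 -c "from h import *;st()"
```

```text
clock: 11.55
tcp_pos: [0.4757, -0.015, 0.3127]
orientation: [0.0, 0.233, 0.973, 0.0]
wrist_force: [0.3, -0.3, -1.1]
finger_gap: 0.0149
t 11.55 tcp [ 0.4757 -0.015   0.3127] gap 0.0149 F [ 0.3 -0.3 -1.1] M [-0.04 -0.11 -0.13]
[[-0.8916, 0.4529, 0.0002], [0.4529, 0.8916, 0.0001], [-0.0002, 0.0001, -1.0]] q [-0.2    0.174 -0.369  1.028  0.     0.27 ]
```

```bash
python3 -m crank '[[0,0,0.5,0,0,0,0],[0,0,0.5,0,0,0,0],[0,0,0.5,0,0,0,0],[0,0,0,0,0,0,0],[0,0,0,0,0,0,0],[0,0,0,0,0,0,0],[0,0,0,0,0,0,0],[0,0,0,0,0,0,0]]'; python3 -c "from h import *;st()"
```

```text
clock: 12.55
tcp_pos: [0.4757, -0.015, 0.3112]
orientation: [0.0, 0.233, 0.973, 0.0]
wrist_force: [1.5, -0.4, -2.2]
finger_gap: 0.0142
t 12.55 tcp [ 0.4757 -0.015   0.3112] gap 0.0142 F [ 1.5 -0.4 -2.2] M [-0.02 -0.63  0.02]
[[-0.8915, 0.4529, 0.0003], [0.4529, 0.8915, 0.0001], [-0.0002, 0.0002, -1.0]] q [-0.2    0.175 -0.371  1.024  0.     0.27 ]
```

A sideways force of about 2 N at the tip suggests the key is entering slightly off in -x. I'll ease it +0.6 mm in x and keep going down.

```bash
python3 -m crank '[[-0.6,0.1,0,0,0,0,0],[0,0,0.5,0,0,0,0],[0,0,0.5,0,0,0,0],[0,0,0.5,0,0,0,0],[0,0,0.5,0,0,0,0],[0,0,0,0,0,0,0],[0,0,0,0,0,0,0],[0,0,0,0,0,0,0]]'; python3 -c "from h import *;st()"
```

```text
clock: 13.55
tcp_pos: [0.4762, -0.0152, 0.3092]
orientation: [-0.0, 0.233, 0.972, 0.0]
wrist_force: [0.2, 0.1, -2.4]
finger_gap: 0.0147
t 13.55 tcp [ 0.4762 -0.0152  0.3092] gap 0.0147 F [ 0.2  0.1 -2.4] M [ 0.11 -0.32  0.03]
[[-0.8915, 0.453, -0.0001], [0.453, 0.8915, 0.0001], [0.0001, 0.0001, -1.0]] q [-0.201  0.178 -0.373  1.02   0.     0.27 ]
```

```bash
python3 -m crank '[[-0.4,0.1,0.5,0,0,0,0],[0,0,0.5,0,0,0,0],[0,0,0.5,0,0,0,0],[0,0,0.5,0,0,0,0],[0,0,0.5,0,0,0,0],[0,0,0,0,0,0,0],[0,0,0,0,0,0,0],[0,0,0,0,0,0,0]]'; python3 -c "from h import *;st()"
```

```text
clock: 14.55
tcp_pos: [0.4766, -0.0153, 0.3067]
orientation: [-0.0, 0.233, 0.973, 0.0]
wrist_force: [-0.4, 0.4, -2.4]
finger_gap: 0.0147
t 14.55 tcp [ 0.4766 -0.0153  0.3067] gap 0.0147 F [-0.4  0.4 -2.4] M [ 0.07 -0.05  0.07]
[[-0.8916, 0.4528, -0.0001], [0.4528, 0.8916, 0.0], [0.0001, -0.0, -1.0]] q [-0.201  0.181 -0.376  1.014  0.     0.269]
```

```bash
python3 -m crank '[[0,0,0.3,0,0,0,0],[0,0,0.3,0,0,0,0],[0,0,0.3,0,0,0,0],[0,0,0,0,0,0,0],[0,0,0,0,0,0,0],[0,0,0,0,0,0,0],[0,0,0,0,0,0,0],[0,0,0,0,0,0,0]]'; python3 -c "from h import *;st()"
```

```text
clock: 15.55
tcp_pos: [0.4769, -0.0153, 0.3062]
orientation: [0.001, 0.233, 0.973, 0.0]
wrist_force: [-0.7, -0.5, 5.3]
finger_gap: 0.0145
t 15.55 tcp [ 0.4769 -0.0153  0.3062] gap 0.0145 F [-0.7 -0.5  5.3] M [0.01 0.15 0.03]
[[-0.8916, 0.4529, 0.001], [0.4529, 0.8916, -0.0001], [-0.001, 0.0003, -1.0]] q [-0.201  0.181 -0.377  1.012  0.     0.269]
```

The tip met the floor with about 8 N, at the height expected for 8 mm depth, so the key is home. Now I'll turn clockwise, which is +z about the tool.

```bash
python3 -m crank '[[0,0,0,0,0,1.5,0],[0,0,0,0,0,3,0],[0,0,0,0,0,3,0],[0,0,0,0,0,3,0],[0,0,0,0,0,3,0],[0,0,0,0,0,3,0],[0,0,0,0,0,3,0],[0,0,0,0,0,0,0]]'; python3 -c "from h import *;st()"
```

```text
clock: 16.55
tcp_pos: [0.4768, -0.0153, 0.3062]
orientation: [0.0, 0.394, 0.919, 0.0]
wrist_force: [-1.2, 0.4, 5.7]
finger_gap: 0.0145
t 16.55 tcp [ 0.4768 -0.0153  0.3062] gap 0.0145 F [-1.2  0.4  5.7] M [-0.05  0.14  0.08]
[[-0.6891, 0.7247, 0.0009], [0.7247, 0.6891, -0.0003], [-0.0008, 0.0005, -1.0]] q [-0.201  0.181 -0.377  1.012 -0.     0.61 ]
```

```bash
python3 -m crank '[[0,0,0,0,0,2,0],[0,0,0,0,0,2,0],[0,0,0,0,0,2,0],[0,0,0,0,0,2,0],[0,0,0,0,0,2,0],[0,0,0,0,0,1,0],[0,0,0,0,0,1,0],[0,0,0,0,0,0,0]]'; python3 -c "from h import *;st()"
```

```text
clock: 17.55
tcp_pos: [0.4768, -0.0154, 0.3062]
orientation: [0.0, 0.488, 0.873, 0.0]
wrist_force: [0.1, -0.1, 5.4]
finger_gap: 0.015
t 17.55 tcp [ 0.4768 -0.0154  0.3062] gap 0.015 F [ 0.1 -0.1  5.4] M [-0.13  0.15  0.11]
[[-0.5236, 0.8519, 0.0009], [0.8519, 0.5236, -0.0005], [-0.0008, 0.0005, -1.0]] q [-0.201  0.181 -0.377  1.012 -0.     0.819]
```

```bash
python3 -m crank '[[0,0,0,0,0,1.5,0],[0,0,0,0,0,1.5,0],[0,0,0,0,0,1.5,0],[0,0,0,0,0,1.5,0],[0,0,0,0,0,1,0],[0,0,0,0,0,1,0],[0,0,0,0,0,0,0],[0,0,0,0,0,0,0]]'; python3 -c "from h import *;st()"
```

```text
clock: 18.55
tcp_pos: [0.4768, -0.0154, 0.3062]
orientation: [0.001, 0.548, 0.837, -0.0]
wrist_force: [-1.1, -1.0, 5.9]
finger_gap: 0.0147
t 18.55 tcp [ 0.4768 -0.0154  0.3062] gap 0.0147 F [-1.1 -1.   5.9] M [-0.16  0.16  0.11]
[[-0.4, 0.9165, 0.0008], [0.9165, 0.4, -0.0006], [-0.0008, 0.0005, -1.0]] q [-0.201  0.181 -0.377  1.012 -0.     0.959]
```

```bash
python3 -m crank '[[0,0,0,0,0,1.5,0],[0,0,0,0,0,1.5,0],[0,0,0,0,0,1.5,0],[0,0,0,0,0,1,0],[0,0,0,0,0,1,0],[0,0,0,0,0,1,0],[0,0,0,0,0,0,0],[0,0,0,0,0,0,0]]'; python3 -c "from h import *;st()"
```

```text
clock: 19.55
tcp_pos: [0.4768, -0.0154, 0.3062]
orientation: [0.001, 0.601, 0.799, -0.0]
wrist_force: [0.1, -0.3, 4.9]
finger_gap: 0.0146
t 19.55 tcp [ 0.4768 -0.0154  0.3062] gap 0.0146 F [ 0.1 -0.3  4.9] M [-0.2   0.2   0.12]
[[-0.277, 0.9609, 0.0008], [0.9609, 0.277, -0.0007], [-0.0009, 0.0006, -1.0]] q [-0.201  0.181 -0.377  1.012 -0.     1.089]
```

```bash
python3 -m crank '[[0,0,0,0,0,1,0],[0,0,0,0,0,1,0],[0,0,0,0,0,1,0],[0,0,0,0,0,1,0],[0,0,0,0,0,1,0],[0,0,0,0,0,0,0],[0,0,0,0,0,0,0],[0,0,0,0,0,0,0]]'; python3 -c "from h import *;st()"
```

```text
clock: 20.55
tcp_pos: [0.4768, -0.0154, 0.3062]
orientation: [0.001, 0.636, 0.772, -0.0]
wrist_force: [0.9, -0.1, 5.1]
finger_gap: 0.0145
t 20.55 tcp [ 0.4768 -0.0154  0.3062] gap 0.0145 F [ 0.9 -0.1  5.1] M [-0.15  0.16  0.16]
[[-0.1922, 0.9814, 0.0008], [0.9814, 0.1922, -0.0008], [-0.0009, 0.0006, -1.0]] q [-2.010e-01  1.810e-01 -3.770e-01  1.012e+00 -1.000e-03  1.177e+00]
```

```bash
python3 -m crank '[[0,0,0,0,0,1,0],[0,0,0,0,0,1,0],[0,0,0,0,0,1,0],[0,0,0,0,0,0,0],[0,0,0,0,0,0,0],[0,0,0,0,0,0,0],[0,0,0,0,0,0,0],[0,0,0,0,0,0,0]]'; python3 -c "from h import *;st()"
```

```text
clock: 21.55
tcp_pos: [0.4768, -0.0154, 0.3062]
orientation: [0.001, 0.655, 0.755, -0.0]
wrist_force: [-1.0, -1.0, 5.5]
finger_gap: 0.0145
t 21.55 tcp [ 0.4768 -0.0154  0.3062] gap 0.0145 F [-1.  -1.   5.5] M [-0.24  0.16  0.24]
[[-0.1409, 0.99, 0.0008], [0.99, 0.1409, -0.0008], [-0.0009, 0.0007, -1.0]] q [-2.010e-01  1.810e-01 -3.770e-01  1.012e+00 -1.000e-03  1.229e+00]
```

```bash
python3 -m crank '[[0,0,0,0,0,1,0],[0,0,0,0,0,1,0],[0,0,0,0,0,0,0],[0,0,0,0,0,0,0],[0,0,0,0,0,0,0],[0,0,0,0,0,0,0],[0,0,0,0,0,0,0],[0,0,0,0,0,0,0]]'; python3 -c "from h import *;st()"
```

```text
clock: 22.55
tcp_pos: [0.4768, -0.0154, 0.3062]
orientation: [0.001, 0.668, 0.744, -0.0]
wrist_force: [-1.2, -0.9, 5.7]
finger_gap: 0.0142
t 22.55 tcp [ 0.4768 -0.0154  0.3062] gap 0.0142 F [-1.2 -0.9  5.7] M [-0.22  0.22  0.32]
[[-0.1062, 0.9943, 0.0008], [0.9943, 0.1062, -0.0009], [-0.001, 0.0007, -1.0]] q [-2.010e-01  1.810e-01 -3.770e-01  1.012e+00 -1.000e-03  1.264e+00]
```

```bash
python3 -m crank '[[0,0,0,0,0,1,0],[0,0,0,0,0,1,0],[0,0,0,0,0,1,0],[0,0,0,0,0,1,0],[0,0,0,0,0,1,0],[0,0,0,0,0,0,0],[0,0,0,0,0,0,0],[0,0,0,0,0,0,0]]'
python3 - <<'E'
from h import *
st();snap('wrist','w6.png')
E
```

```text
clock: 23.55
tcp_pos: [0.4768, -0.0155, 0.3062]
orientation: [0.001, 0.7, 0.714, -0.0]
wrist_force: [-0.6, -1.0, 4.1]
finger_gap: 0.0146
t 23.55 tcp [ 0.4768 -0.0155  0.3062] gap 0.0146 F [-0.6 -1.   4.1] M [-0.27  0.16  0.32]
[[-0.0193, 0.9998, 0.0008], [0.9998, 0.0193, -0.001], [-0.001, 0.0008, -1.0]] q [-2.010e-01  1.810e-01 -3.770e-01  1.012e+00 -1.000e-03  1.351e+00]
```

View pics/w6.png

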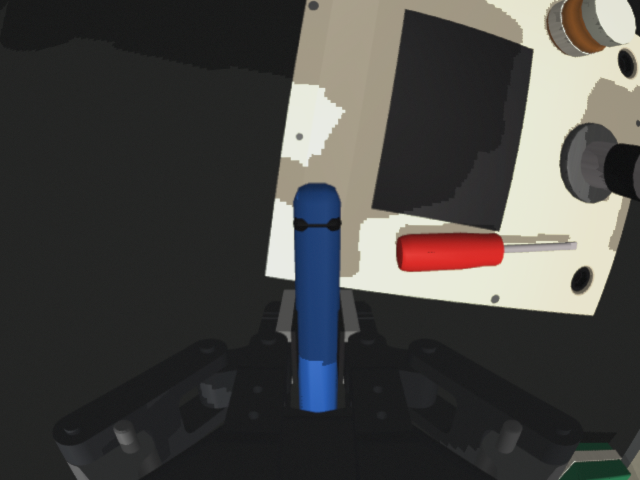

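The bar still looks straight in the gripper, running (317,183) to (318,410), yet the torque has levelled at 0.32 N m. I'll measure the bar angle more exactly to check for slip.

Run:
```python
from h import *
for f in ('w4','wrist5','w6'):
    im=cv2.imread(f'pics/{f}.png').astype(int)
    m=(im[:,:,0]>im[:,:,2]+40)&(im[:,:,0]>80)
    out=[]
    for y in (190,195,205,215,235,250,265,280,300,350,390,400):
        x=np.where(m[y,280:360])[0]+280
        out.append((y,x.min(),x.max()))
    print(f,[(y,(a+b)/2) for y,a,b in out], np.where(m[:,317])[0].min())
```

```text
w4 [(190, np.float64(317.0)), (195, np.float64(317.0)), (205, np.float64(317.5)), (215, np.float64(317.5)), (235, np.float64(317.5)), (250, np.float64(317.0)), (265, np.float64(317.5)), (280, np.float64(317.0)), (300, np.float64(317.5)), (350, np.float64(317.5)), (390, np.float64(317.5)), (400, np.float64(317.0))] 184
wrist5 [(190, np.float64(317.0)), (195, np.float64(317.0)), (205, np.float64(317.5)), (215, np.float64(317.5)), (235, np.float64(317.0)), (250, np.float64(317.0)), (265, np.float64(317.5)), (280, np.float64(317.0)), (300, np.float64(317.0)), (350, np.float64(317.5)), (390, np.float64(317.0)), (400, np.float64(317.0))] 185
w6 [(190, np.float64(317.0)), (195, np.float64(316.5)), (205, np.float64(316.5)), (215, np.float64(317.0)), (235, np.float64(317.0)), (250, np.float64(317.0)), (265, np.float64(317.0)), (280, np.float64(317.0)), (300, np.float64(317.5)), (350, np.float64(317.5)), (390, np.float64(317.5)), (400, np.float64(317.5))] 188
```

```bash
python3 -m crank '[[0,0,0,0,0,1,0],[0,0,0,0,0,1,0],[0,0,0,0,0,1,0],[0,0,0,0,0,0,0],[0,0,0,0,0,0,0],[0,0,0,0,0,0,0],[0,0,0,0,0,0,0],[0,0,0,0,0,0,0]]'; python3 -c "from h import *;st();st()"
```

```text
clock: 24.6
tcp_pos: [0.4768, -0.0154, 0.3062]
orientation: [0.001, 0.719, 0.695, -0.0]
wrist_force: [-1.5, -2.0, 5.1]
finger_gap: 0.0146
t 24.6 tcp [ 0.4768 -0.0154  0.3062] gap 0.0146 F [-1.5 -2.   5.1] M [-0.3   0.11  0.34]
[[0.033, 0.9995, 0.0008], [0.9995, -0.033, -0.001], [-0.0009, 0.0008, -1.0]] q [-2.010e-01  1.810e-01 -3.770e-01  1.012e+00 -1.000e-03  1.403e+00]
t 24.6 tcp [ 0.4768 -0.0154  0.3062] gap 0.0146 F [-1.5 -2.   5.1] M [-0.3   0.11  0.34]
[[0.033, 0.9995, 0.0008], [0.9995, -0.033, -0.001], [-0.0009, 0.0008, -1.0]] q [-2.010e-01  1.810e-01 -3.770e-01  1.012e+00 -1.000e-03  1.403e+00]
```

Run:
```python
from h import *
im=snap('wrist','w7.png');s=snap('scene','s7.png');crop(s,315,190,395,280,8,'s7c.png')
m=(im[:,:,0].astype(int)>im[:,:,2]+40)&(im[:,:,0]>80)
print([(y,(np.where(m[y,280:360])[0]+280)[[0,-1]].mean()) for y in (190,205,235,265,300,390,400)],np.where(m[:,317])[0].min())
crop(im,250,170,390,420,3,'w7c.png')
st()
```

```text
[(190, np.float64(317.0)), (205, np.float64(309.5)), (235, np.float64(309.5)), (265, np.float64(319.5)), (300, np.float64(317.5)), (390, np.float64(317.5)), (400, np.float64(317.5))] 97
t 24.7 tcp [ 0.4768 -0.0155  0.3062] gap 0.0144 F [-1.5  0.3  5.6] M [-0.3   0.22  0.34]
[[0.033, 0.9995, 0.0008], [0.9995, -0.033, -0.001], [-0.0009, 0.0008, -1.0]] q [-2.010e-01  1.810e-01 -3.770e-01  1.012e+00 -1.000e-03  1.403e+00]
```

View pics/s7c.png

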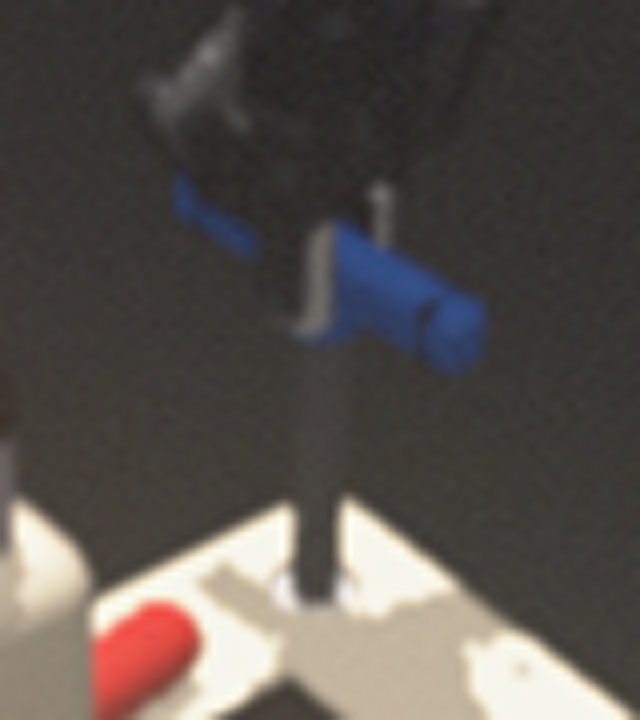

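View pics/w7c.png

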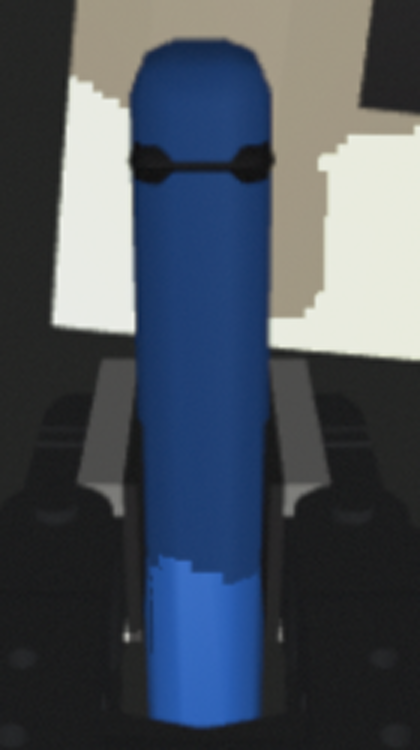

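The key is still square in the gripper and in the socket, so there is no pad slip. The turn so far is 65°, more than the remaining travel plus play, so the screw must be at its stop. I won't push harder. I'll back off a little and watch the torque.

```bash
python3 -m crank '[[0,0,0,0,0,-1,0],[0,0,0,0,0,-1,0],[0,0,0,0,0,-1,0],[0,0,0,0,0,0,0],[0,0,0,0,0,0,0],[0,0,0,0,0,0,0],[0,0,0,0,0,0,0],[0,0,0,0,0,0,0]]'; python3 -c "from h import *;st()"
python3 -m crank '[[0,0,0,0,0,-1,0],[0,0,0,0,0,-1,0],[0,0,0,0,0,-1,0],[0,0,0,0,0,0,0],[0,0,0,0,0,0,0],[0,0,0,0,0,0,0],[0,0,0,0,0,0,0],[0,0,0,0,0,0,0]]'; python3 -c "from h import *;st()"
```

```text
clock: 25.7
tcp_pos: [0.4768, -0.0155, 0.3062]
orientation: [0.001, 0.701, 0.714, -0.0]
wrist_force: [-0.7, -0.9, 5.8]
finger_gap: 0.0145
t 25.7 tcp [ 0.4768 -0.0155  0.3062] gap 0.0145 F [-0.7 -0.9  5.8] M [-0.28  0.21 -0.06]
[[-0.0184, 0.9998, 0.0008], [0.9998, 0.0184, -0.0008], [-0.0009, 0.0008, -1.0]] q [-2.010e-01  1.810e-01 -3.770e-01  1.012e+00 -1.000e-03  1.352e+00]
clock: 26.7
tcp_pos: [0.4768, -0.0155, 0.3062]
orientation: [0.001, 0.682, 0.732, -0.0]
wrist_force: [-0.8, -0.3, 5.8]
finger_gap: 0.0149
t 26.7 tcp [ 0.4768 -0.0155  0.3062] gap 0.0149 F [-0.8 -0.3  5.8] M [-0.27  0.18 -0.06]
[[-0.0706, 0.9975, 0.0008], [0.9975, 0.0706, -0.0008], [-0.0009, 0.0008, -1.0]] q [-2.010e-01  1.810e-01 -3.770e-01  1.012e+00 -1.000e-03  1.299e+00]
```

Torque fell straight to about zero, so the key is in its free play. I'll pull it straight up, then check the screw's clocking by camera.

```bash
python3 -m crank '[[0,0,-2,0,0,0,0],[0,0,-4,0,0,0,0],[0,0,-8,0,0,0,0],[0,0,-20,0,0,0,0],[0,0,-26,0,0,0,0],[0,0,-26,0,0,0,0],[0,0,0,0,0,0,0],[0,0,0,0,0,0,0]]'
python3 - <<'E'
from h import *
st();im=snap('scene','s8.png');crop(im,315,150,395,280,7,'s8c.png')
print('block hole scene',proj(calibration('scene'),[.5213,-.295,.08]))
E
```

```text
clock: 27.7
tcp_pos: [0.4762, -0.0151, 0.3908]
orientation: [-0.001, 0.681, 0.732, -0.0]
wrist_force: [-0.6, 0.3, -2.4]
finger_gap: 0.0146
t 27.7 tcp [ 0.4762 -0.0151  0.3908] gap 0.0146 F [-0.6  0.3 -2.4] M [0.01 0.01 0.01]
[[-0.0711, 0.9975, -0.0015], [0.9975, 0.0711, 0.0005], [0.0006, -0.0015, -1.0]] q [-0.201  0.129 -0.224  1.22   0.     1.299]
block hole scene (np.float64(262.04264738435285), np.float64(206.77973874829942))
```

View pics/s8c.png

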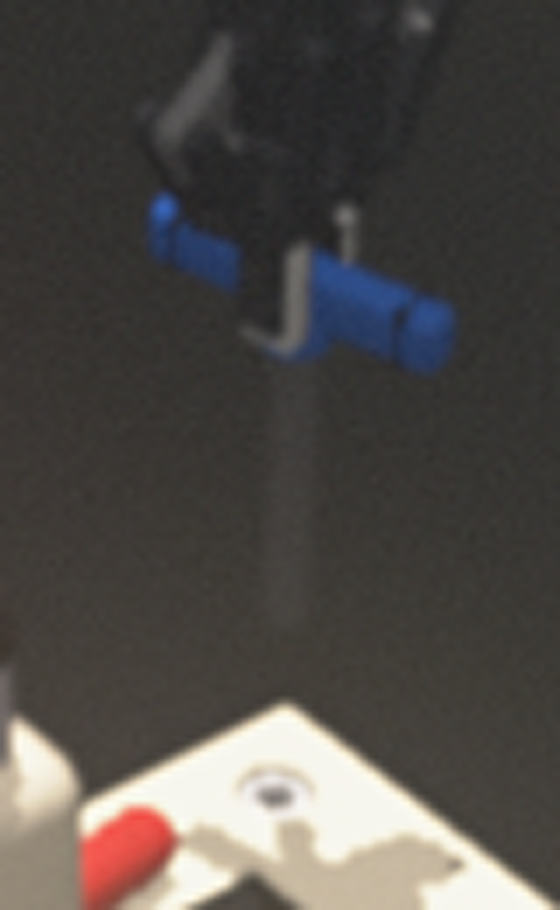

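```bash
python3 -m crank '[[-47.5,-3.3,0,0,0,0,0],[-47.5,-3.3,0,0,0,0,0],[0,0,0,0,0,-10.5,0],[0,0,0,0,0,-10.5,0],[0,0,0,0,0,-10.5,0],[0,0,0,0,0,-10.5,0],[0,0,0,0,0,-10.5,0],[0,0,0,0,0,-10.5,0]]'
python3 -m crank '[[0,0,0,0,0,-9,0],[0,0,0,0,0,-8.5,0],[0,0,35,0,0,0,0],[0,0,30,0,0,0,0],[0,0,5,0,0,0,0],[0,0,0,0,0,0,0],[0,0,0,0,0,0,0],[0,0,0,0,0,0,0]]'
python3 - <<'E'
from h import *
st();c=calibration('wrist');im=snap('wrist','w8.png');np.save('cw8.npy',c,allow_pickle=True)
u,v=wproj(c,[.4757,-.015,.027]);print(u,v);u,v=int(u),int(v);crop(im,u-25,v-25,u+25,v+25,12,'w8c.png')
E
```

```text
clock: 28.75
tcp_pos: [0.4764, -0.1103, 0.3902]
orientation: [-0.001, 0.196, 0.981, 0.0]
wrist_force: [-0.2, -0.7, -2.9]
finger_gap: 0.0145
clock: 29.75
tcp_pos: [0.4772, -0.1107, 0.3229]
orientation: [0.001, 0.047, 0.999, -0.0]
wrist_force: [0.5, 0.4, -2.6]
finger_gap: 0.0146
t 29.75 tcp [ 0.4772 -0.1107  0.3229] gap 0.0146 F [ 0.5  0.4 -2.6] M [ 0.03 -0.   -0.04]
[[-0.9955, 0.0946, 0.002], [0.0946, 0.9955, -0.0007], [-0.002, -0.0005, -1.0]] q [-0.392  0.191 -0.321  1.057  0.    -0.297]
441.73165163718545 218.73350656987023
```

View pics/w8c.png

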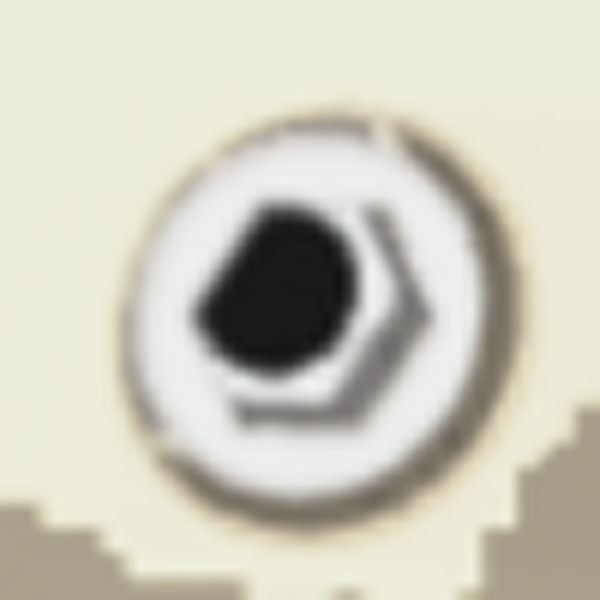

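The screw crop shows the socket corners at about (432,318), (358,425), (238,425), (192,315), (265,205) and (378,208).

Run:
```python
from h import *
c=np.load('cw8.npy',allow_pickle=True).item()
P=np.array([watz(c,416+(x-5.5)/12,193+(y-5.5)/12,.027)[:2] for x,y in [(432,318),(358,425),(238,425),(192,315),(265,205),(378,208)]])
o=P.mean(0);print(o,np.linalg.norm(P-o,axis=1)*1000)
print('corner ang',np.degrees(np.arctan2(*(P-o).T[::-1])).round(1), (np.degrees(np.arctan2(*(P-o).T[::-1]))%60).round(1))
```

```text
[ 0.47581927 -0.01521059] [8.34165891 8.10011503 8.3928669  8.07829064 8.08557744 8.14252746]
corner ang [  84.7   23.3  -36.6  -95.3 -157.8  145.6] [24.7 23.3 23.4 24.7 22.2 25.6]
```

Corners now sit at 24° mod 60, so the screw turned about 39° (0.68 rad). That is less than the key's 60°+, so I need to check how the key sits in the gripper now.

Run:
```python
from h import *
ims=[cv2.resize(cv2.imread(f'pics/{f}.png')[170:430,250:390],None,fx=1.9,fy=2.2,interpolation=cv2.INTER_CUBIC) for f in ('w4','w7','w8')]
cv2.imwrite('pics/cmp.png',np.hstack(ims))
```

```text
(no output)
```

View pics/cmp.png

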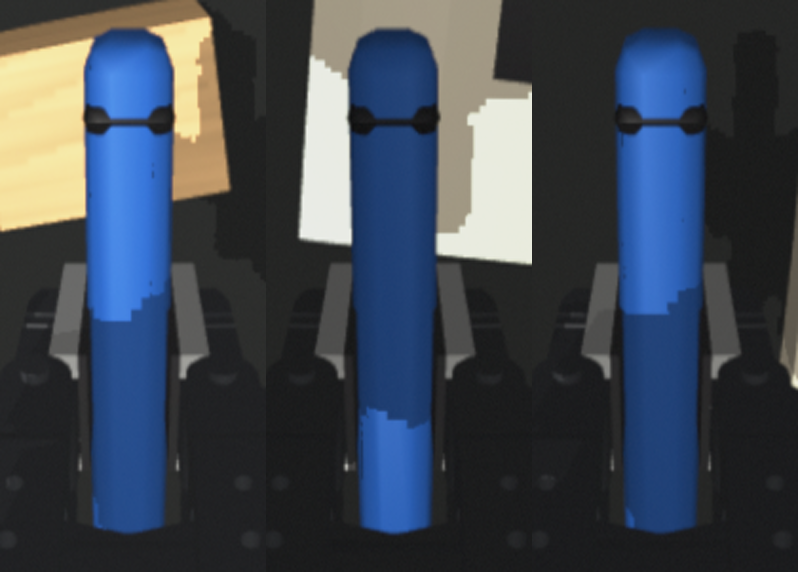

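The key sits exactly as it did when first lifted, so the grip did not slip. Torque above 0.12 N m means the stop was reached, but the key may have been wedged there, and the 6° back-off may have dragged the screw back. The socket now lines up with the tool's present yaw, so I'll re-seat the key and firm the screw up again gently.

```bash
python3 -m crank '[[0,0,-7,0,0,0,0],[2.4,31.8,0,0,0,0.5,0],[3.4,31.8,0,0,0,0,0],[3.9,31.8,0,0,0,0,0],[0,0,0,0,0,0,0],[0,0,7,0,0,0,0],[0,0,3,0,0,0,0],[0,0,0,0,0,0,0]]'; python3 -c "from h import *;goto([.4766,-.0148,.3155],174)"
```

```text
clock: 30.8
tcp_pos: [0.4766, -0.0153, 0.3183]
orientation: [-0.0, 0.052, 0.999, 0.0]
wrist_force: [-0.1, 0.0, -2.9]
finger_gap: 0.0144
t 30.8 tcp [ 0.4766 -0.0153  0.3183] gap 0.0144 F [-0.1  0.  -2.9] M [0.05 0.   0.  ]
[[-0.9945, 0.1045, -0.001], [0.1045, 0.9945, 0.0002], [0.001, 0.0001, -1.0]] q [-0.201  0.172 -0.357  1.043 -0.    -0.096]
shift tool mm [0.  0.5 2.8]
rotvec tool [ 0.   -0.06 -0.  ]
shift in target axes [0.  0.5 2.8]
```

```bash
python3 -m crank '[[0,0.4,1,0,0,0,0],[0,0,1,0,0,0,0],[0,0,1,0,0,0,0],[0,0,0.7,0,0,0,0],[0,0,0.6,0,0,0,0],[0,0,0.6,0,0,0,0],[0,0,0.6,0,0,0,0],[0,0,0,0,0,0,0]]'; python3 -c "from h import *;st()"
```

```text
clock: 31.8
tcp_pos: [0.4767, -0.0142, 0.3132]
orientation: [-0.0, 0.052, 0.999, 0.0]
wrist_force: [0.2, -0.5, -2.4]
finger_gap: 0.0143
t 31.8 tcp [ 0.4767 -0.0142  0.3132] gap 0.0143 F [ 0.2 -0.5 -2.4] M [-0.01 -0.03 -0.01]
[[-0.9947, 0.1032, -0.0001], [0.1032, 0.9947, 0.0001], [0.0001, 0.0001, -1.0]] q [-0.198  0.176 -0.365  1.03   0.    -0.095]
```

```bash
python3 -m crank '[[0,-0.5,0.5,0,0,0,0],[0,0,0.5,0,0,0,0],[0,0,0.5,0,0,0,0],[0,0,0.5,0,0,0,0],[0,0,0.3,0,0,0,0],[0,0,0.3,0,0,0,0],[0,0,0,0,0,0,0],[0,0,0,0,0,0,0]]'; python3 -c "from h import *;st()"
```

```text
clock: 32.8
tcp_pos: [0.4767, -0.0147, 0.3107]
orientation: [0.0, 0.052, 0.999, 0.0]
wrist_force: [0.3, 0.0, -2.9]
finger_gap: 0.0148
t 32.8 tcp [ 0.4767 -0.0147  0.3107] gap 0.0148 F [ 0.3  0.  -2.9] M [ 0.02 -0.01  0.  ]
[[-0.9947, 0.1033, 0.0001], [0.1033, 0.9947, 0.0001], [-0.0, 0.0001, -1.0]] q [-0.199  0.177 -0.37   1.024  0.    -0.096]
```

```bash
python3 -m crank '[[0,0,0.7,0,0,0,0],[0,0,0.7,0,0,0,0],[0,0,0.7,0,0,0,0],[0,0,0.7,0,0,0,0],[0,0,0.7,0,0,0,0],[0,0,0.5,0,0,0,0],[0,0,0.3,0,0,0,0],[0,0,0,0,0,0,0]]'; python3 -c "from h import *;st()"
```

```text
clock: 33.8
tcp_pos: [0.4767, -0.0147, 0.3064]
orientation: [0.0, 0.052, 0.999, 0.0]
wrist_force: [-0.1, -0.5, -3.0]
finger_gap: 0.0147
t 33.8 tcp [ 0.4767 -0.0147  0.3064] gap 0.0147 F [-0.1 -0.5 -3. ] M [0.04 0.01 0.02]
[[-0.9946, 0.1033, 0.0], [0.1033, 0.9946, 0.0001], [-0.0, 0.0001, -1.0]] q [-0.199  0.181 -0.377  1.013  0.    -0.096]
```

The key is home again with no side load. Now I'll turn clockwise gently, reading the torque as I go.

```bash
python3 -m crank '[[0,0,0.2,0,0,1,0],[0,0,0,0,0,1,0],[0,0,0,0,0,1,0],[0,0,0,0,0,1,0],[0,0,0,0,0,1,0],[0,0,0,0,0,1,0],[0,0,0,0,0,0,0],[0,0,0,0,0,0,0]]'; python3 -c "from h import *;st()"
```

```text
clock: 34.8
tcp_pos: [0.4768, -0.0147, 0.3063]
orientation: [0.0, 0.104, 0.995, -0.0]
wrist_force: [-0.9, -1.1, 1.6]
finger_gap: 0.0144
t 34.8 tcp [ 0.4768 -0.0147  0.3063] gap 0.0144 F [-0.9 -1.1  1.6] M [-0.2   0.18  0.01]
[[-0.9784, 0.2066, 0.0003], [0.2066, 0.9784, -0.0001], [-0.0003, -0.0001, -1.0]] q [-0.199  0.181 -0.377  1.013 -0.     0.009]
```

```bash
python3 -m crank '[[0,0,0,0,0,1,0],[0,0,0,0,0,1,0],[0,0,0,0,0,0,0],[0,0,0,0,0,0,0],[0,0,0,0,0,0,0],[0,0,0,0,0,0,0],[0,0,0,0,0,0,0],[0,0,0,0,0,0,0]]'; python3 -c "from h import *;st()"
```

```text
clock: 35.8
tcp_pos: [0.4768, -0.0147, 0.3063]
orientation: [0.0, 0.121, 0.993, 0.0]
wrist_force: [-0.4, -0.7, 1.8]
finger_gap: 0.0145
t 35.8 tcp [ 0.4768 -0.0147  0.3063] gap 0.0145 F [-0.4 -0.7  1.8] M [-0.28  0.12  0.04]
[[-0.9706, 0.2408, 0.0003], [0.2408, 0.9706, -0.0], [-0.0003, 0.0001, -1.0]] q [-0.199  0.181 -0.377  1.013  0.     0.044]
```

```bash
python3 -m crank '[[0,0,0,0,0,1,0],[0,0,0,0,0,1,0],[0,0,0,0,0,1,0],[0,0,0,0,0,0,0],[0,0,0,0,0,0,0],[0,0,0,0,0,0,0],[0,0,0,0,0,0,0],[0,0,0,0,0,0,0]]'; python3 -c "from h import *;st()"
```

```text
clock: 36.8
tcp_pos: [0.4767, -0.0147, 0.3062]
orientation: [0.0, 0.147, 0.989, 0.0]
wrist_force: [-0.9, -0.9, 3.4]
finger_gap: 0.0143
t 36.8 tcp [ 0.4767 -0.0147  0.3062] gap 0.0143 F [-0.9 -0.9  3.4] M [-0.39  0.06  0.13]
[[-0.9567, 0.2912, 0.0002], [0.2912, 0.9567, 0.0], [-0.0002, 0.0001, -1.0]] q [-0.199  0.181 -0.377  1.013  0.     0.096]
```

```bash
python3 -m crank '[[0,0,0,0,0,1,0],[0,0,0,0,0,1,0],[0,0,0,0,0,1,0],[0,0,0,0,0,0,0],[0,0,0,0,0,0,0],[0,0,0,0,0,0,0],[0,0,0,0,0,0,0],[0,0,0,0,0,0,0]]'; python3 -c "from h import *;st()"
```

```text
clock: 37.8
tcp_pos: [0.4768, -0.0147, 0.3062]
orientation: [0.0, 0.173, 0.985, 0.0]
wrist_force: [-0.4, -0.6, 4.5]
finger_gap: 0.0141
t 37.8 tcp [ 0.4768 -0.0147  0.3062] gap 0.0141 F [-0.4 -0.6  4.5] M [-0.49  0.01  0.17]
[[-0.9401, 0.3409, 0.0002], [0.3409, 0.9401, 0.0], [-0.0002, 0.0001, -1.0]] q [-0.199  0.181 -0.377  1.013  0.     0.148]
```

```bash
python3 -m crank '[[0,0,0,0,0,1,0],[0,0,0,0,0,1,0],[0,0,0,0,0,1,0],[0,0,0,0,0,0,0],[0,0,0,0,0,0,0],[0,0,0,0,0,0,0],[0,0,0,0,0,0,0],[0,0,0,0,0,0,0]]'
python3 - <<'E'
from h import *
st();im=snap('wrist','w9.png');cv2.imwrite('pics/w9c.png',cv2.resize(im[170:430,250:390],None,fx=1.9,fy=2.2,interpolation=cv2.INTER_CUBIC))
E
```

```text
clock: 38.8
tcp_pos: [0.4767, -0.0147, 0.3062]
orientation: [0.0, 0.199, 0.98, 0.0]
wrist_force: [0.2, -1.9, 4.5]
finger_gap: 0.0147
t 38.8 tcp [ 0.4767 -0.0147  0.3062] gap 0.0147 F [ 0.2 -1.9  4.5] M [-0.45  0.05  0.2 ]
[[-0.921, 0.3896, 0.0002], [0.3896, 0.921, 0.0], [-0.0001, 0.0001, -1.0]] q [-0.199  0.181 -0.377  1.013  0.     0.201]
```

View pics/w9.png

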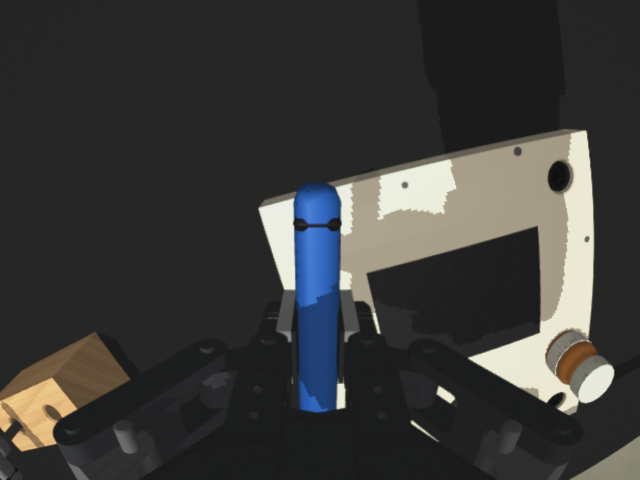

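```bash
python3 -m crank '[[0,0,0,0,0,1,0],[0,0,0,0,0,1,0],[0,0,0,0,0,1,0],[0,0,0,0,0,0,0],[0,0,0,0,0,0,0],[0,0,0,0,0,0,0],[0,0,0,0,0,0,0],[0,0,0,0,0,0,0]]'; python3 -c "from h import *;st()"
```

```text
clock: 39.85
tcp_pos: [0.4767, -0.0147, 0.3062]
orientation: [0.0, 0.224, 0.975, 0.0]
wrist_force: [-0.9, -1.7, 5.0]
finger_gap: 0.0147
t 39.85 tcp [ 0.4767 -0.0147  0.3062] gap 0.0147 F [-0.9 -1.7  5. ] M [-0.46 -0.04  0.32]
[[-0.8994, 0.4372, 0.0002], [0.4372, 0.8994, 0.0], [-0.0001, 0.0001, -1.0]] q [-0.199  0.181 -0.377  1.013  0.     0.253]
```

```bash
python3 -m crank '[[0,0,0,0,0,-1,0],[0,0,0,0,0,-1,0],[0,0,0,0,0,0,0],[0,0,0,0,0,0,0],[0,0,0,0,0,0,0],[0,0,0,0,0,0,0],[0,0,0,0,0,0,0],[0,0,0,0,0,0,0]]'; python3 -c "from h import *;st()"
```

```text
clock: 40.85
tcp_pos: [0.4767, -0.0147, 0.3062]
orientation: [0.0, 0.208, 0.978, 0.0]
wrist_force: [-0.4, -1.4, 5.2]
finger_gap: 0.0144
t 40.85 tcp [ 0.4767 -0.0147  0.3062] gap 0.0144 F [-0.4 -1.4  5.2] M [-0.42  0.01  0.03]
[[-0.9138, 0.4061, 0.0001], [0.4061, 0.9138, 0.0002], [-0.0, 0.0002, -1.0]] q [-0.199  0.181 -0.377  1.013  0.     0.219]
```

Torque dropped from 0.32 to 0.03 N m after 2° back. I'll pull straight out without backing off any further, then look at the socket again.

```bash
python3 -m crank '[[0,0,-2,0,0,0,0],[0,0,-4,0,0,0,0],[0,0,-10,0,0,0,0],[0,0,-15,0,0,0,0],[-40,-40,0,0,0,-9,0],[-38,-40,0,0,0,-8.6,0],[0,0,0,0,0,0,0],[0,0,0,0,0,0,0]]'
python3 - <<'E'
from h import *
st();c=calibration('wrist');im=snap('wrist','w10.png');np.save('cw10.npy',c,allow_pickle=True)
u,v=wproj(c,[.4757,-.015,.027]);print(u,v);u,v=int(u),int(v);print(u,v);crop(im,u-25,v-25,u+25,v+25,12,'w10c.png')
E
```

```text
clock: 41.85
tcp_pos: [0.5231, -0.1159, 0.3376]
orientation: [-0.0, 0.056, 0.998, 0.0]
wrist_force: [-1.1, -0.2, -4.5]
finger_gap: 0.0143
t 41.85 tcp [ 0.5231 -0.1159  0.3376] gap 0.0143 F [-1.1 -0.2 -4.5] M [-0.02  0.02 -0.01]
[[-0.9937, 0.1116, -0.0006], [0.1116, 0.9937, 0.0009], [0.0007, 0.0009, -1.0]] q [-3.680e-01  2.680e-01 -1.830e-01  1.121e+00  1.000e-03 -2.560e-01]
438.8659425608504 155.46049959238482
438 155
```

View pics/w10c.png

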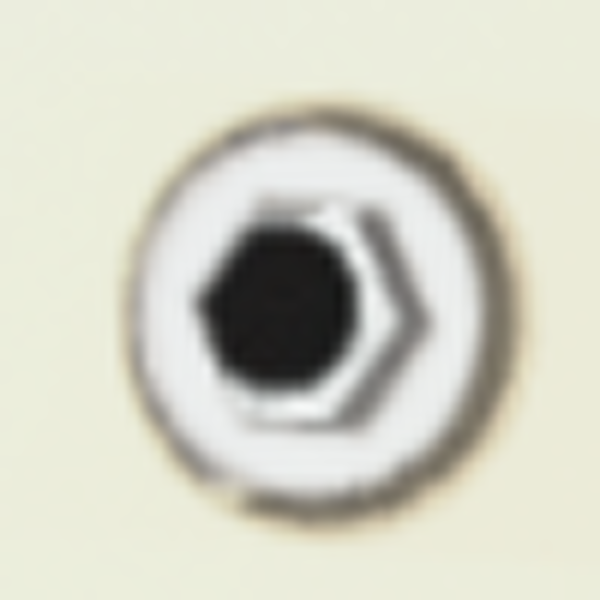

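Run:
```python
from h import *
c=np.load('cw10.npy',allow_pickle=True).item()
P=np.array([watz(c,413+(x-5.5)/12,130+(y-5.5)/12,.027)[:2] for x,y in [(432,320),(360,430),(240,418),(195,305),(258,198),(382,210)]])
o=P.mean(0);print(o,np.linalg.norm(P-o,axis=1)*1000)
a=np.degrees(np.arctan2(*(P-o).T[::-1]))%60;print(a.round(1),a.mean())
goto([.5222,-.294,.392],174.57)
```

```text
[ 0.47584374 -0.01528721] [8.40998149 8.34943513 8.42678038 8.04840919 8.36247909 8.36352123]
[23.6 20.2 20.3 22.4 22.5 20.6] 21.617246551145268
t 41.9 tcp [ 0.5229 -0.1154  0.3375] gap 0.0144 F [ 0.3  0.5 -2.6] M [-0.04  0.02 -0.07]
[[-0.9939, 0.1106, -0.0007], [0.1106, 0.9939, 0.0008], [0.0008, 0.0007, -1.0]] q [-3.670e-01  2.670e-01 -1.840e-01  1.121e+00  1.000e-03 -2.560e-01]
shift tool mm [ -19.  -177.6  -54.6]
rotvec tool [ 0.04 -0.05 -0.92]
shift in target axes [ -16.2 -177.9  -54.5]
```

The screw stayed put, 24° then about 22° within measuring error, while the key's torque rose to about 0.3 N m. So it is against its stop. Now I'll take the key back to its hole.

```bash
python3 -m crank '[[0,0,-27,0,0,0,0],[0,0,-28,0,0,0,0],[-4.7,-44.5,0,0,0,0,0],[-4.7,-44.5,0,0,0,0,0],[-4.7,-44.5,0,0,0,0,0],[-4.7,-44.5,0,0,0,0,0],[0,0,0,0,0,0,0],[0,0,0,0,0,0,0]]'
python3 - <<'E'
from h import *
goto([.522,-.2945,.372],174);im=snap('scene','s11.png');crop(im,230,130,300,230,7,'s11c.png')
E
```

```text
clock: 42.9
tcp_pos: [0.5223, -0.2937, 0.3922]
orientation: [-0.0, 0.055, 0.998, 0.001]
wrist_force: [-1.0, 0.8, -1.3]
finger_gap: 0.0146
t 42.9 tcp [ 0.5223 -0.2937  0.3922] gap 0.0146 F [-1.   0.8 -1.3] M [-0.01  0.04  0.03]
[[-0.994, 0.1098, -0.0006], [0.1098, 0.994, 0.0013], [0.0008, 0.0012, -1.0]] q [-6.460e-01  3.650e-01  8.900e-02  1.296e+00  1.000e-03 -5.360e-01]
shift tool mm [ 0.2 -0.9 20.2]
rotvec tool [ 0.07 -0.04 -0.3 ]
shift in target axes [ 0.2 -0.8 20.2]
```

View pics/s11c.png

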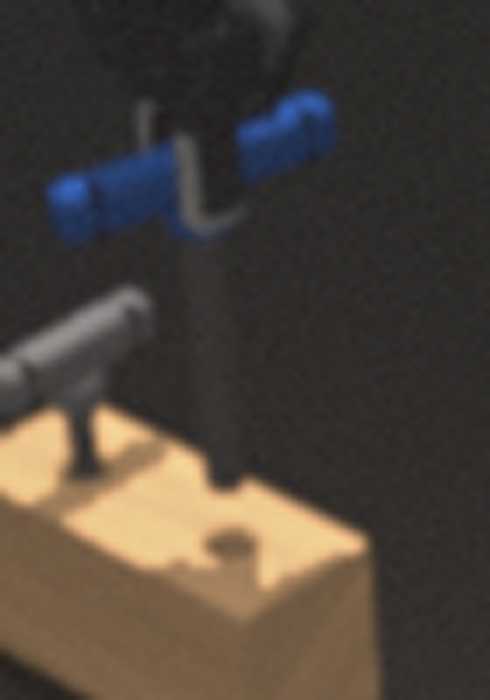

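The key's tip, at about (226,490), is above the empty hole at (231,545), just as it was at lift-off. I'll lower it.

```bash
python3 -m crank '[[0,-0.5,10,0,0,0,0],[0,0,8,0,0,0,0],[0,0,3,0,0,0,0],[0,0,3,0,0,0,0],[0,0,3,0,0,0,0],[0,0,3,0,0,0,0],[0,0,0,0,0,0,0],[0,0,0,0,0,0,0]]'; python3 -c "from h import *;st()"
```

```text
clock: 43.95
tcp_pos: [0.5225, -0.2955, 0.3622]
orientation: [0.0, 0.055, 0.998, -0.0]
wrist_force: [0.1, 0.2, -3.3]
finger_gap: 0.0145
t 43.95 tcp [ 0.5225 -0.2955  0.3622] gap 0.0145 F [ 0.1  0.2 -3.3] M [ 0.01 -0.05  0.02]
[[-0.9939, 0.1103, 0.0002], [0.1103, 0.9939, -0.0], [-0.0002, 0.0, -1.0]] q [-0.648  0.376  0.032  1.226  0.    -0.538]
```

```bash
python3 -m crank '[[0,0.7,3,0,0,0,0],[0,0,6,0,0,0,0],[0,0,8,0,0,0,0],[0,0,8,0,0,0,0],[0,0,8,0,0,0,0],[0,0,8,0,0,0,0],[0,0,8,0,0,0,0],[0,0,0,0,0,0,0]]'; python3 -c "from h import *;st()"
```

```text
clock: 44.95
tcp_pos: [0.5223, -0.2945, 0.3122]
orientation: [-0.001, 0.055, 0.998, 0.0]
wrist_force: [0.2, -0.1, -2.2]
finger_gap: 0.0146
t 44.95 tcp [ 0.5223 -0.2945  0.3122] gap 0.0146 F [ 0.2 -0.1 -2.2] M [-0.03  0.02  0.01]
[[-0.9939, 0.1102, -0.0012], [0.1102, 0.9939, 0.001], [0.0013, 0.0009, -1.0]] q [-0.647  0.402 -0.056  1.115  0.    -0.537]
```

```bash
python3 -m crank '[[0,0,4,0,0,0,0],[0,0,3,0,0,0,0],[0,0,1,0,0,0,0],[0,0,1,0,0,0,0],[0,0,0.5,0,0,0,0],[0,0,0,0,0,0,0],[0,0,0,0,0,0,0],[0,0,0,0,0,0,0]]'; python3 -c "from h import *;st()"
```

```text
clock: 45.95
tcp_pos: [0.5226, -0.2947, 0.3037]
orientation: [0.0, 0.055, 0.998, -0.0]
wrist_force: [0.3, 0.4, -2.8]
finger_gap: 0.0144
t 45.95 tcp [ 0.5226 -0.2947  0.3037] gap 0.0144 F [ 0.3  0.4 -2.8] M [ 0.04 -0.01 -0.03]
[[-0.9939, 0.1102, 0.0001], [0.1102, 0.9939, -0.0001], [-0.0002, -0.0, -1.0]] q [-0.647  0.407 -0.07   1.094  0.    -0.537]
```

Nearly on the floor, about 1 mm above it. I'll lower the last bit, open to half and lift away.

```bash
python3 -m crank '[[0,0,1,0,0,0,0],[0,0,0.3,0,0,0,0],[0,0,0,0,0,0,0],[0,0,0,0,0,0,0.45],[0,0,0,0,0,0,0.45],[0,0,0,0,0,0,0.45],[0,0,0,0,0,0,0.45],[0,0,0,0,0,0,0.45]]'; python3 -c "from h import *;st()"
python3 -m crank '[[0,0,-5,0,0,0,0.45],[0,0,-10,0,0,0,0.45],[0,0,-30,0,0,0,0.45],[0,0,-50,0,0,0,0.45],[0,0,0,0,0,0,0.45],[0,0,0,0,0,0,0.45],[0,0,0,0,0,0,0.45],[0,0,0,0,0,0,0.45]]'
python3 - <<'E'
from h import *
st();im=snap('scene','s12.png');crop(im,200,150,300,250,6,'s12c.png');snap('wrist','w12.png')
E
```

```text
clock: 46.95
tcp_pos: [0.5226, -0.2947, 0.3024]
orientation: [0.0, 0.055, 0.998, 0.0]
wrist_force: [-0.8, 0.6, -0.8]
finger_gap: 0.0383
t 46.95 tcp [ 0.5226 -0.2947  0.3024] gap 0.0383 F [-0.8  0.6 -0.8] M [-0.01 -0.03 -0.06]
[[-0.9939, 0.1102, 0.0001], [0.1102, 0.9939, 0.0001], [-0.0001, 0.0001, -1.0]] q [-0.647  0.408 -0.072  1.091  0.    -0.537]
clock: 47.95
tcp_pos: [0.5223, -0.2945, 0.3961]
orientation: [-0.001, 0.055, 0.998, 0.001]
wrist_force: [0.6, -0.1, 0.1]
finger_gap: 0.0383
t 47.95 tcp [ 0.5223 -0.2945  0.3961] gap 0.0383 F [ 0.6 -0.1  0.1] M [-0.    0.03  0.02]
[[-0.9939, 0.1102, -0.0018], [0.1102, 0.9939, 0.0015], [0.002, 0.0013, -1.0]] q [-0.647  0.365  0.099  1.307  0.    -0.537]
```

View pics/s12c.png

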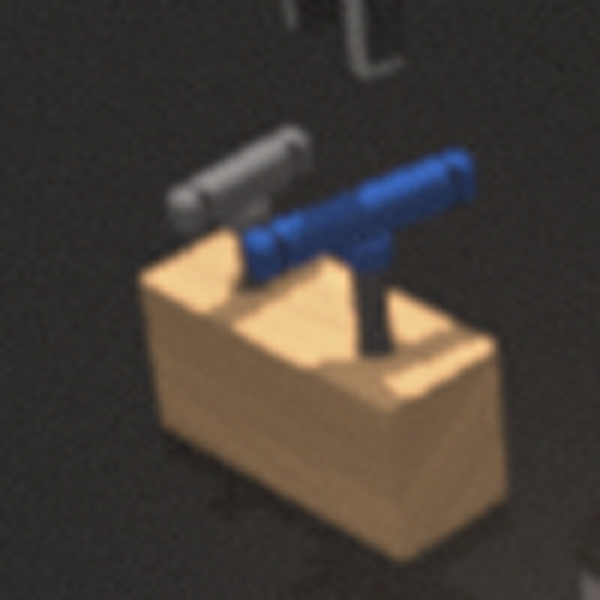

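View pics/w12.png

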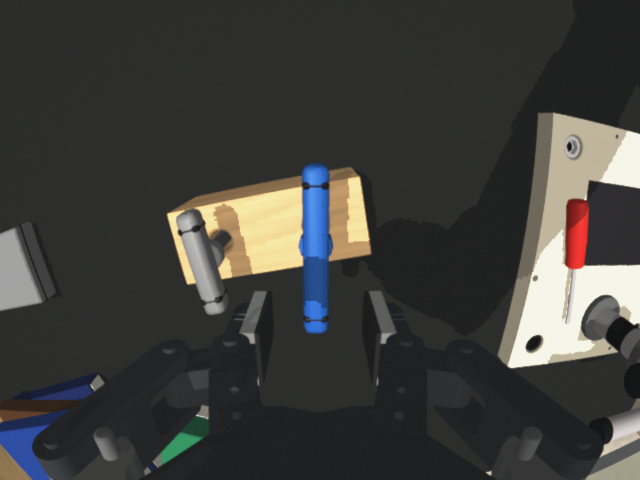

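The key stands upright in its hole, with the bar at the height it started, and the gripper is clear. The small key looks untouched. Handing in.

```bash
python3 -c "
from workcell import *
print(hand_in())"
```

```text
the job is handed in; nothing more can be done
None
```

I tightened the bright screw with the large blue key, put the key back upright in its hole, and handed the job in at about 48 s. No verdict was reported, and one check on the tightening did not add up.

- **Seating:** I read the socket's clocking with the wrist camera. The key went down with only light contact until it met the floor of the socket with about 8 N, at the height expected for 8 mm depth.
- **Tightening:** I turned clockwise until the torque rose from about 0.1 to about 0.33 N m. I then pulled the key out to look at the socket.
- **Second pass:** I seated the key again without resistance and turned it until the torque reached about 0.32 N m. The socket had moved only about 2°, which is close to my measuring error, so I take the screw to be against its stop.
- **Return:** The last pictures show the key upright with its bar at about its starting height. The gripper was clear, and the small key and screwdriver looked unmoved. The jar was out of view in those last pictures, but nothing went near it.

**What disagreed:** on the first pass the tool turned about 65°, but the camera showed the screw turned only about 40°. The same kind of gap showed on the second pass. The key did not slip in the gripper, so it must have given against the socket at the stop. I could not read the screw angle or the contact load between key and screw directly. That leaves the tightness inferred from torque and camera, and the key may have pressed on the socket harder than the wrist sensor showed.

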